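# Ready the polish bottles for the label reader

## Robot

A 6-joint arm with a two-finger parallel gripper is mounted at the origin on the work surface. World frame = base frame: x ahead of the robot, y to its left, z up, the work surface at z = 0. Lengths are in mm, angles in degrees, forces in N, time in s.
With the tool pointing down it reaches from about 325 to 750 mm from the base axis. Payload 7.6 kg.
Tool frame: the origin (TCP) lies at the very end of the fingers, on their centre line; the grasp point (between the pads) lies 19 mm behind it (robot.pinch_z is the distance from the TCP to the grasp point, in mm); z points along the fingers, y is the line along which they close (so a half turn about z gives the same grasp; the last joint's range is limited). The gripper opens to 85 mm and grips with 20 to 120 N. Pads are 22 mm wide; open, the fingers measure 114 mm over their backs; the gripper's body (76 mm by 85 mm) begins 54 mm behind the grasp point. The pads swing forward as they close: fully open they stand 13 mm farther back than shut.
Start: joints at [-76.45, 2.991, 80.254, -0, 96.75, -4.028], TCP at [158.58, -500.498, 231.323] pointing down, gripper open.
Joint ranges: [-166.34, 166.34], [-52.06, 124.39], [6.96, 135.62], [-60.46, 240.46], [14.63, 156.25], [-167.68, 167.68]. Speed limits (degrees/s): [147.25, 147.25, 172.46, 180, 180, 180].

## Interface

Orientations are given as a 3x3 rotation matrix whose columns are the frame's x, y, z axes.
In Python, from rig import robot, imaging, sign_off gives the robot as it stands.
- The arm moves only by the tool arm_command, never from a script. Its argument "targets" is a list that holds one entry, the list of rows, each a list of 7 numbers: the shift along the tool's x, y, z in mm, then the turn, a rotation vector about the tool's x, y, z in degrees, then the opening, from -1 (shut) to 1 (fully open). A call has 1 to 12 rows; each row is the pose to reach, as a shift and turn from the pose commanded when the call began, along the tool's axes at that moment; what a row does not reach only later rows make up. A row lasts 1/12 s, in which the tool goes at most 41.7 mm and 7.16 degrees, less where a joint would pass 70% of its speed; a pose out of reach is approached as far as the arm can. A call with a gripper value outside its range is refused whole. The fingers move at their own pace and stop on an object; "newtons" is the grip in N (left out, the last holds). Time passes only in rows, so rows that repeat a pose let the fingers close. It gives the time, the measured TCP pose, the force, the opening and the grip force at its end, in the units of the state.
- robot.sense(): the state, without advancing time (a new reading comes with each control period).
- imaging.get_image(name): name is "scene" or "side" or "wrist"; returns a dict with "frame" (480x640x3 uint8, red, green, blue), "camera_matrix" (3x3 intrinsics, pixels), "world_to_cam" (4x4, takes a point from world to camera coordinates). Camera axes: x right, y up, looking along -z (the intrinsics and any distortion apply to the point x, -y, -z); pixel columns grow to the right and rows downward; lengths in mm; the calibration is good to about 2 mm. A picture is of the moment at which its call begins. There is no depth.
- sign_off(): hands the job in; it is judged then, once.
The state is a dict: "t": time; "joints": joint angles; "qvel": joint speeds; "tau": joint torques, N m; "tcp_pos": TCP position; "ee_rot": TCP orientation; "contact_force": force on the tool from outside, world axes, zero at the start; "torque": the same for the moment, N m; "finger_gap": opening from 0.0 (shut) to 1.0 (fully open); "grasp_force": force on a finger pad.
Only numpy, scipy, OpenCV 4.12 (cv2) and the standard library are available. Lean on these libraries where they do the work, as an engineer would, in place of code of your own. Each camera call takes 0.05 s, during which the arm holds its last target. There are 200 camera calls.

## Task

First let the vanity light down by one hole: press the sprung button on top of its column, push the column down and let it click into the next hole, no further. Then clear the cuticle pusher off the label reader, laying it flat in the tray, and stand every nail polish bottle from the tray upright on a ring of the reader, one per ring, its paper label squarely facing the reader's bar. Last, flip the light's toggle switch over to on, and don't disturb the other things on the table.

Things in the scene. Friction and masses are not known exactly. Their poses are not given: they have to be found in the camera images.
- bottle0: nail polish bottle, may be absent: round dark glass body 48 mm across and 46 mm high, round black cap 22 mm across above it to 90 mm, 130 g or so. Origin: centre of its underside, z up its axis, x out through the middle of its paper label. The bottles are alike and interchangeable; each stands in the tray, turned any way.
- label0 (a point): centre of the paper label of bottle0, 24.5 mm from the bottle's axis and 24 mm above its underside. The label (28 x 32 mm) folds over the shoulder, and a short pale rib on the cap's top runs from its centre towards the label side.
- bottle1: nail polish bottle, may be absent: round dark glass body 48 mm across and 46 mm high, round black cap 22 mm across above it to 90 mm, 130 g or so. Origin: centre of its underside, z up its axis, x out through the middle of its paper label. The bottles are alike and interchangeable; each stands in the tray, turned any way.
- label1 (a point): centre of the paper label of bottle1, 24.5 mm from the bottle's axis and 24 mm above its underside. The label (28 x 32 mm) folds over the shoulder, and a short pale rib on the cap's top runs from its centre towards the label side.
- bottle2: nail polish bottle, may be absent: round dark glass body 48 mm across and 46 mm high, round black cap 22 mm across above it to 90 mm, 130 g or so. Origin: centre of its underside, z up its axis, x out through the middle of its paper label. The bottles are alike and interchangeable; each stands in the tray, turned any way.
- label2 (a point): centre of the paper label of bottle2, 24.5 mm from the bottle's axis and 24 mm above its underside. The label (28 x 32 mm) folds over the shoulder, and a short pale rib on the cap's top runs from its centre towards the label side.
- bottle3: nail polish bottle, may be absent: round dark glass body 48 mm across and 46 mm high, round black cap 22 mm across above it to 90 mm, 130 g or so. Origin: centre of its underside, z up its axis, x out through the middle of its paper label. The bottles are alike and interchangeable; each stands in the tray, turned any way.
- label3 (a point): centre of the paper label of bottle3, 24.5 mm from the bottle's axis and 24 mm above its underside. The label (28 x 32 mm) folds over the shoulder, and a short pale rib on the cap's top runs from its centre towards the label side.
- reader: label reader, fixed: white base plate 170 (x) x 350 (y) x 3 mm, from 95 mm before to 75 mm behind the origin in x; along its far side a bar 30 mm thick, its top 48 mm above the table, whose long black window, 45 mm behind the origin, looks along -x. Origin at table height. A bottle whose label faces the window has its x axis along the reader's +x.
- place0 (a point): centre, on the plate (3 mm above the table), of one of the four printed rings 56 mm across, flat, 80 mm apart in a row along the reader's y, 70 mm before the bar's window; each takes one bottle
- place1 (a point): centre, on the plate (3 mm above the table), of one of the four printed rings 56 mm across, flat, 80 mm apart in a row along the reader's y, 70 mm before the bar's window; each takes one bottle
- place2 (a point): centre, on the plate (3 mm above the table), of one of the four printed rings 56 mm across, flat, 80 mm apart in a row along the reader's y, 70 mm before the bar's window; each takes one bottle
- place3 (a point): centre, on the plate (3 mm above the table), of one of the four printed rings 56 mm across, flat, 80 mm apart in a row along the reader's y, 70 mm before the bar's window; each takes one bottle
- stand: light stand, fixed: white base 200 (x) x 110 (y) x 22 mm; upright sleeve 34 mm across, to 165 mm height, 50 mm behind the origin (+x), with black holes at heights 140, 100 and 60 mm; toggle switch 70 mm before the origin (-x). Origin: under the base's centre, table height.
- column (a joint): depth of the telescoping column in its sleeve, m: 0-0.003 = pin in the top hole (start), 0.037-0.043 = next hole, 0.077-0.083 = lowest. With the pin clear, about 6 N pushes it down and it stays where left. Between holes the pin rides inside the wall, which keeps the button down, and springs out by itself at a hole; then only 6 mm play is left. On its -y side hangs a light panel 100 mm wide, 85 tall.
- button (a joint): the sprung button on top of the column: 0 = out (pin in a hole), 0.006 m = fully down; the pin is clear from about 0.0045. Takes 1.5 N to start and 5 N fully down. While it is held down the column can be pushed down with it.
- button_top (a point): centre of the button's flat round top, 28 mm across, on the column's axis, 281 mm above the table at the start; sinks with the column. It stands 8 mm (out) or 2 mm (down) above the flat top of a white crossbar 100 (stand x) x 40 (y) x 18 mm that reaches from 45 mm before to 55 mm behind the axis.
- switch (a joint): toggle lever of the light: 0 = off, leaning to the stand's -y side by 0.5 rad; 1.0 = on, leaning to its +y side by 0.5 rad; starts at 0 to 0.12 and stays where it is left; about 1 N at the ball moves it
- switch_tip (a point): centre of the lever's black ball, 26 mm across, 55 mm from the pivot; the pivot's axis runs along the stand's x, 70 mm before the stand's origin, 44 mm above the table, on a grey block 50 (stand x) x 70 (y) mm with its top at 47 mm and a round boss at the pivot up to 57 mm
- tray: pink tray, fixed, 260 (x) x 240 (y) mm, outer height 22 mm, walls and floor 5 mm thick. Origin: under its centre. The bottles start in its nearer part; a strip 75 mm wide along its far (+x) wall is free.
- pusher: steel cuticle pusher, 140 mm long, 9 mm wide, 8 mm thick, straight, a flat blade at one end; starts lying across the reader's rings. Origin: its middle, underside; y along its length (blade at +y), z up.
- file: nail file lying on the table, 170 x 18 x 5 mm (bystander)
- compact: black powder compact, disc 72 mm across, 16 mm high (bystander)
- lipstick: closed lipstick, 21 mm across, 74 mm tall, standing (bystander)

How it is judged:
By the outcome, as a careful person would: the job done as asked, in the order asked, and still so for the second after the job is handed in, with the robot touching nothing.
Of bottle0, bottle1, bottle2, bottle3 only 3 to 4 are there at a start; the rules pass over those that are not, and their reading is None.
At some moment in a run one of bottle0, bottle1, bottle2, bottle3 may be knocked a few centimetres aside while the robot is not near it.
It also fails if it takes over 210 s, if anything falls off the work surface, if the arm or the gripper's body presses on something with over 40 N, if the wrist force passes 120 N, or if a joint passes its speed limit or range.

## Working session

There is one attempt and no reset: what is moved stays moved. The work goes in short steps, Python scripts to look and compute and a tool call to move; the robot and the scene stay as the last step left them, time stands still between calls to the robot, and variables do not carry over. Pictures are saved under pics/ and viewed, at most 14 in all, crops included, and the job is handed in when it is done.

Besides the shell and the picture viewer there is one more tool, called by a JSON object that holds its "name" and its "arguments", one argument or row to a line. arm_command: Moves the arm, as the interface text tells. Its arguments: {"type":"object","properties":{"targets":{"type":"array","items":{"type":"array","items":{"type":"array","items":{"type":"number"}}}},"newtons":{"type":"number"}},"required":["targets"]}

```bash
ls; mkdir -p pics; cat > h.py <<'E'
import numpy as np, cv2
from rig import robot, imaging, sign_off
def shot(n,fn=None):
    d=imaging.get_image(n)
    if fn: cv2.imwrite('pics/'+fn,d['frame'][:,:,::-1])
    return d
def ray(d,u,v):
    K=np.array(d['camera_matrix']);M=np.array(d['world_to_cam'])
    p=np.linalg.inv(K)@[u,v,1.]; c=np.array([p[0],-p[1],-p[2]])
    R=M[:3,:3]; return -R.T@M[:3,3], R.T@c
def onz(d,u,v,z):
    o,r=ray(d,u,v); return o+r*(z-o[2])/r[2]
def proj(d,P):
    K=np.array(d['camera_matrix']);M=np.array(d['world_to_cam'])
    c=M[:3,:3]@np.array(P,float)+M[:3,3]; q=K@[c[0],-c[1],-c[2]]; return q[:2]/q[2]
E
python3 - <<'E'
from h import *
for n in ['scene','side','wrist']:
    d=shot(n,n+'0.png'); print(n,np.round(ray(d,320,240)[0]),np.round(ray(d,320,240)[1],2))
print(robot.sense(), robot.pinch_z)
E
```

```text
pics
scene [1091. -205. 1026.] [-0.56  0.18 -0.81]
side [-109.  632. 1060.] [ 0.48 -0.52 -0.71]
wrist [ 228. -477.  373.] [-0.28 -0.09 -0.95]
{'t': 0.15, 'joints': array([-7.64475051e+01,  3.01955351e+00,  8.02971863e+01,  6.90095428e-04,
        9.67509135e+01, -4.02794790e+00]), 'qvel': array([ 0.05433299, -0.09842684, -0.0186735 ,  0.03414861, -0.01500303,
       -0.07915207]), 'tau': array([ 1.15564519e-03, -3.81951284e+01, -3.60423410e+01,  2.76708960e-06,
        4.63787030e-03,  2.71425506e-05]), 'tcp_pos': array([ 158.54641273, -500.2575568 ,  230.68196974]), 'ee_rot': array([[ 9.53293409e-01,  3.02045701e-01, -2.65069982e-04],
       [ 3.02045802e-01, -9.53292720e-01,  1.15069823e-03],
       [ 9.48741674e-05, -1.17701631e-03, -9.99999303e-01]]), 'contact_force': array([ 0.35835392, -0.22980528, -0.24885466]), 'torque': array([0.04310484, 0.01385133, 0.03826912]), 'grasp_force': 0.0, 'finger_gap': 0.9982394265960544} 18.700000000000003
```

View pics/scene0.png

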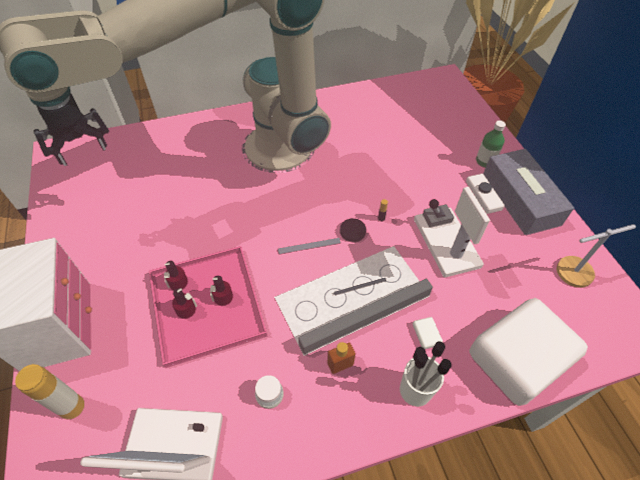

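View pics/side0.png

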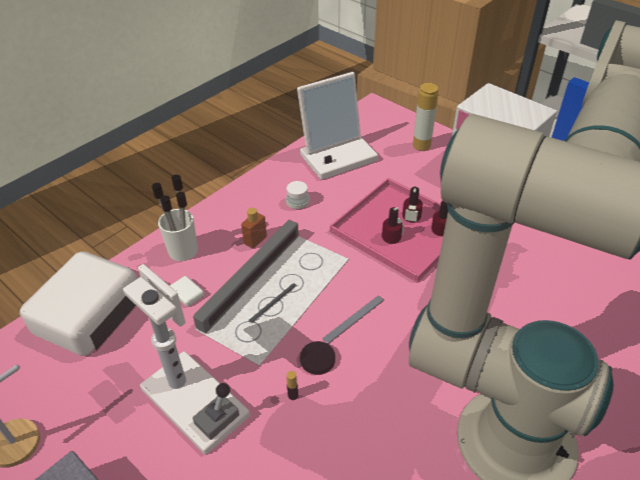

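Scene shows three bottles in the tray (caps near (176,268), (184,295), (220,284)), the reader at centre (rings (306,310) to (390,273)), and the stand at (450,240). Side shows the button at (150,298) and the ball at (222,391). Next are closer crops.

```bash
python3 - <<'E'
import cv2,numpy as np
a=cv2.imread('pics/scene0.png');b=cv2.imread('pics/side0.png')
f=lambda im,x,y,w,h:cv2.resize(im[y:y+h,x:x+w],(400,300),interpolation=cv2.INTER_CUBIC)
cv2.imwrite('pics/c1.png',np.vstack([np.hstack([f(a,400,180,120,90),f(b,120,260,160,120)]),np.hstack([f(a,260,240,180,135),f(b,130,340,140,105)])]))
E
```

```text
(no output)
```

View pics/c1.png

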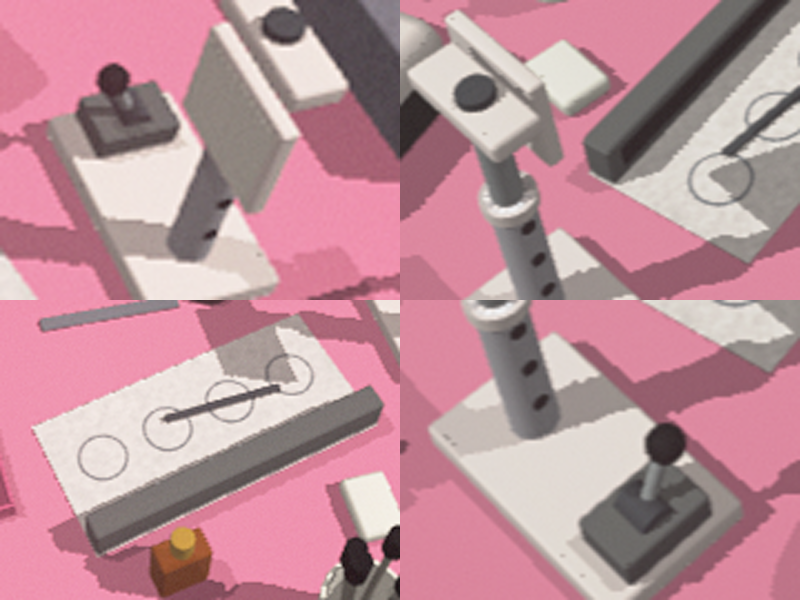

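Crops: button at scene (485,187) and side (150,297); ball at scene (434,204) and side (223,390); ring centres in scene (306,310), (336,298), (363,285), (390,273); pusher ends (335,293), (386,280).

```bash
python3 - <<'E'
from h import *
a=shot('scene');b=shot('side')
def tri(p,q):
    o1,r1=ray(a,*p);o2,r2=ray(b,*q)
    A=np.stack([r1,-r2],1);t=np.linalg.lstsq(A,o2-o1,rcond=None)[0]
    P,Q=o1+r1*t[0],o2+r2*t[1];return np.round((P+Q)/2,1),np.round(np.linalg.norm(P-Q),1)
print('button',tri((485.5,187.5),(150,296.8)),onz(a,485.5,187.5,281),onz(b,150,296.8,281))
print('ball',tri((434,204),(222.8,390)))
for q in [(140.5,385.5),(184.3,352.3),(249.7,411.8)]:print('base side',onz(b,*q,22).round(1))
for q in [(414.4,217.5),(482.5,263.4)]:print('base scene',onz(a,*q,22).round(1))
for q in [(306.4,310.2),(335.6,298),(363.5,285.5),(390,273.3)]:print('ring',onz(a,*q,3).round(1))
for q in [(334.7,293.1),(385.6,279.6)]:print('push',onz(a,*q,10).round(1))
for q in [(176,268),(184,295),(220,284)]:print('cap',onz(a,*q,90).round(1))
hsv=cv2.cvtColor(a['frame'],cv2.COLOR_RGB2HSV)
for q in [(151,285),(240,250),(265,340),(165,362)]:print('tray',onz(a,*q,22).round(1))
E
```

```text
button (array([547.3, 344.9, 277.1]), np.float64(2.9)) [550.78984483 343.375152   281.        ] [543.04653643 345.23430292 281.        ]
ball (array([427.1, 321.3,  93.4]), np.float64(2.8))
base side [591.6 397.   22. ]
base side [589.3 291.7  22. ]
base side [393.5 294.3  22. ]
base scene [406.1 289.7  22. ]
base scene [595.4 395.7  22. ]
ring [583.3 -72.9   3. ]
ring [572.   6.   3.]
ring [558.5  84.9   3. ]
ring [544.2 163.    3. ]
push [561.8   6.7  10. ]
push [562.2 142.6  10. ]
cap [ 430.4 -349.6   90. ]
cap [ 508.9 -340.7   90. ]
cap [ 503.9 -257.2   90. ]
tray [ 414.7 -425.3   22. ]
tray [ 374.6 -193.3   22. ]
tray [ 638.1 -187.5   22. ]
tray [ 624.6 -412.6   22. ]
```

```bash
cat >> h.py <<'E'
from scipy.spatial.transform import Rotation as Ro
def to(*wps):
    "world waypoints x,y,z,yaw of tool x (deg; tool down) -> tool shifts and turn"
    s=robot.sense();R=np.array(s['ee_rot']);p=np.array(s['tcp_pos'])
    cur=np.degrees(np.arctan2(R[1,0],R[0,0]));print('at',p.round(1),'yaw',round(cur,1),'F',s['contact_force'].round(1),'gap',round(s['finger_gap'],3),'grip',round(s['grasp_force'],1),'t',round(s['t'],1))
    for x,y,z,yaw in wps:
        c,sn=np.cos(np.radians(yaw)),np.sin(np.radians(yaw))
        T=np.array([[c,sn,0],[sn,-c,0],[0,0,-1]])
        print((R.T@(np.array([x,y,z])-p)).round(1),Ro.from_matrix(R.T@T).as_rotvec(degrees=True).round(1))
E
python3 -c "
from h import *
to((158,-500,340,17.5),(470,-150,340,0),(547,344.5,340,0))"
```

```text
at [ 158.5 -500.4  230.9] yaw 17.6 F [-0.9 -0.2 -0.5] gap 1.0 grip 0.0 t 0.2
[  -0.4   -0.6 -109.1] [-0.  -0.   0.1]
[ 402.7 -240.  -108.9] [-0.   0.  17.6]
[ 625.5 -688.2 -108.6] [-0.   0.  17.6]
```

{"name": "arm_command", "arguments": {
  "targets": [
    [[0,0,-40,0,0,0,-1],[0,0,-80,0,0,0,-1],[0,0,-110,0,0,0,-1],[35,-20,-110,0,0,3,-1],[70,-40,-110,0,0,6,-1],[105,-60,-110,0,0,9,-1],[140,-80,-110,0,0,12,-1],[175,-100,-110,0,0,15,-1],[210,-120,-110,0,0,17.6,-1],[245,-140,-110,0,0,17.6,-1],[280,-160,-110,0,0,17.6,-1],[315,-180,-110,0,0,17.6,-1]]
  ]
}}

```text
t: 1.25
tcp_pos: [405.4, -232.0, 341.4]
ee_rot: [[1.0, -0.0, 0.0], [-0.0, -1.0, -0.0], [0.0, 0.0, -1.0]]
contact_force: [0.9, -0.9, -0.6]
finger_gap: 0.001
grasp_force: 0.0
```

```bash
python3 -c "
from h import *
to((547,344.5,340,0),(500,150,340,0))"
```

```text
at [ 405.4 -232.   341.4] yaw -0.0 F [ 0.9 -0.9 -0.6] gap 0.001 grip 0.0 t 1.2
[ 141.3 -576.5    1.3] [ 0. -0. -0.]
[  94.4 -382.     1.3] [ 0. -0. -0.]
```

{"name": "arm_command", "arguments": {
  "targets": [
    [[141,-576,0,0,0,0,-1],[141,-576,0,0,0,0,-1],[141,-576,0,0,0,0,-1],[141,-576,0,0,0,0,-1],[141,-576,0,0,0,0,-1],[141,-576,0,0,0,0,-1],[141,-576,0,0,0,0,-1],[141,-576,0,0,0,0,-1],[141,-576,0,0,0,0,-1],[141,-576,0,0,0,0,-1],[141,-576,0,0,0,0,-1],[141,-576,0,0,0,0,-1]]
  ]
}}

```text
t: 2.25
tcp_pos: [523.6, 254.1, 341.1]
ee_rot: [[1.0, -0.0, 0.0], [-0.0, -1.0, -0.0], [0.0, 0.0, -1.0]]
contact_force: [1.7, 0.1, 0.1]
finger_gap: -0.006
grasp_force: 0.0
```

```bash
python3 -c "
from h import *
to((547,344.5,340,0))"
```

```text
at [523.6 254.1 341.1] yaw -0.0 F [1.7 0.1 0.1] gap -0.006 grip 0.0 t 2.2
[ 23.4 -90.5   1.1] [ 0. -0. -0.]
```

{"name": "arm_command", "arguments": {
  "targets": [
    [[-20,-90,0,0,0,0,-1],[-20,-90,0,0,0,0,-1],[-20,-90,0,0,0,0,-1],[-20,-90,0,0,0,0,-1]]
  ]
}}

```text
t: 2.58
tcp_pos: [502.5, 344.6, 340.2]
ee_rot: [[1.0, 0.004, -0.001], [0.004, -1.0, -0.001], [-0.001, 0.001, -1.0]]
contact_force: [0.1, 0.2, -0.9]
finger_gap: -0.003
grasp_force: 0.0
```

```bash
python3 - <<'E'
from h import *
d=shot('wrist','w1.png')
g=d['frame'].max(2); print(np.round(d['camera_matrix']).tolist())
n,l,s,c=cv2.connectedComponentsWithStats((g<70).astype(np.uint8))
for i in range(1,n):
    if s[i,4]>150: print(s[i],c[i].round(1),onz(d,*c[i],281).round(1),onz(d,*c[i],92).round(1))
to((547,344.5,340,0))
E
```

```text
[[387.0, 0.0, 320.0], [0.0, 387.0, 236.0], [0.0, 0.0, 1.0]]
[  5   0  68  24 433] [50.6 12. ] [622.8 471.7 281. ] [666.7 588.9  92. ]
[ 422   53  218   40 1035] [514.2  72.9] [597.6 252.7 281. ] [617.9 165.   92. ]
[491 129 119  12 877] [550.3 133.5] [569.3 230.3 281. ] [563.2 121.5  92. ]
[ 300  146   52   54 1937] [324.7 174. ] [548.5 344.  281. ] [522.8 341.7  92. ]
[   6  150  159  221 6752] [132.8 239.2] [512.5 448.6 281. ] [453.2 544.3  92. ]
[    0   194   640   286 70677] [285.2 413.2] [397.4 367.8 281. ] [230.3 387.8  92. ]
[ 467  241   59   55 2483] [496.1 267.9] [496.6 247.7 281. ] [422.4 155.3  92. ]
[309 249  47  26 705] [334.9 260.3] [500.7 338.  281. ] [430.4 330.   92. ]
[416 274  23  23 236] [424.4 282.2] [487.7 287.1 281. ] [405.2 231.5  92. ]
[  25  282   76   75 2897] [ 57.7 325.7] [459.1 499.9 281. ] [349.9 643.6  92. ]
at [503.2 342.7 340.6] yaw 0.1 F [ 0.6 -0.7 -0.3] gap 0.003 grip 0.0 t 2.6
[43.8 -1.8  0.6] [0.1 0.  0.1]
```

View pics/w1.png

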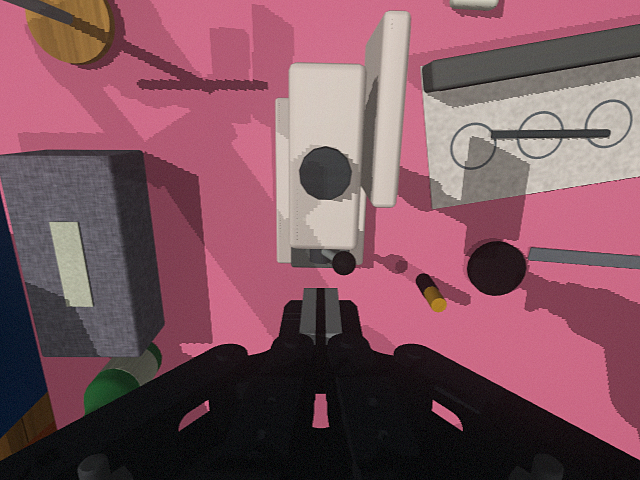

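The wrist picture shows the button at (325,174) on the crossbar with the panel at its right; that gives (548.5, 344).

{"name": "arm_command", "arguments": {
  "targets": [
    [[45,-0.5,0,0,0,0,-1],[45,-0.5,0,0,0,0,-1],[45,-0.5,20,0,0,0,-1],[45,-0.5,40,0,0,0,-1],[45,-0.5,52,0,0,0,-1],[45,-0.5,55,0,0,0,-1],[45,-0.5,58,0,0,0,-1],[45,-0.5,60,0,0,0,-1],[45,-0.5,61,0,0,0,-1],[45,-0.5,62,0,0,0,-1],[45,-0.5,62,0,0,0,-1]]
  ]
}}

```text
t: 3.55
tcp_pos: [548.9, 342.2, 280.2]
ee_rot: [[1.0, -0.001, 0.002], [-0.001, -1.0, 0.0], [0.002, -0.0, -1.0]]
contact_force: [0.3, -1.2, 1.6]
finger_gap: -0.001
grasp_force: 0.8
```

{"name": "arm_command", "arguments": {
  "targets": [
    [[0,0,4,0,0,0,-1],[0,0,8,0,0,0,-1],[0,0,12,0,0,0,-1],[0,0,16,0,0,0,-1],[0,0,20,0,0,0,-1],[0,0,24,0,0,0,-1],[0,0,28,0,0,0,-1],[0,0,32,0,0,0,-1],[0,0,32,0,0,0,-1],[0,0,32,0,0,0,-1]]
  ]
}}

```text
t: 4.38
tcp_pos: [548.9, 342.3, 247.9]
ee_rot: [[1.0, -0.001, 0.002], [-0.001, -1.0, 0.0], [0.002, -0.0, -1.0]]
contact_force: [1.5, -0.0, 5.3]
finger_gap: 0.0
grasp_force: 2.3
```

```bash
python3 -c "
from h import *
to((548.5,344,235,0))"
```

```text
at [548.9 342.3 247.9] yaw -0.0 F [ 1.5 -0.   5.3] gap 0.0 grip 2.3 t 4.4
[-0.5 -1.7 12.9] [-0.  -0.1 -0. ]
```

{"name": "arm_command", "arguments": {
  "targets": [
    [[0,0,4,0,0,0,-1],[0,0,8,0,0,0,-1],[0,0,11,0,0,0,-1],[0,0,12.5,0,0,0,-1],[0,0,12.5,0,0,0,-1],[0,0,12.5,0,0,0,-1],[0,0,12.5,0,0,0,-1]]
  ]
}}

```text
t: 4.97
tcp_pos: [548.9, 342.3, 235.4]
ee_rot: [[1.0, -0.001, 0.002], [-0.001, -1.0, 0.0], [0.002, -0.0, -1.0]]
contact_force: [1.9, -1.6, 3.9]
finger_gap: 0.005
grasp_force: 2.4
```

{"name": "arm_command", "arguments": {
  "targets": [
    [[0,0,-5,0,0,0,-1],[0,0,-10,0,0,0,-1],[0,0,-50,0,0,0,-1],[0,0,-90,0,0,0,-1],[-40,0,-110,0,0,0,-1],[-46,0,-110,0,0,0,-1],[-46,0,-110,0,0,0,-1]]
  ]
}}

```text
t: 5.55
tcp_pos: [501.1, 343.2, 347.0]
ee_rot: [[1.0, 0.002, 0.002], [0.002, -1.0, 0.002], [0.002, -0.002, -1.0]]
contact_force: [0.4, -0.3, -0.4]
finger_gap: -0.002
grasp_force: 0.0
```

```bash
python3 - <<'E'
from h import *
d=shot('wrist'); b=shot('side');
cv2.imwrite('pics/w2.png',np.hstack([cv2.resize(d['frame'][60:240,250:450,::-1],(400,360)),cv2.resize(b['frame'][250:400,110:277,::-1],(400,360))]))
g=d['frame'].max(2)
n,l,s,c=cv2.connectedComponentsWithStats((g<70).astype(np.uint8))
for i in range(1,n):
    if 500<s[i,4]<3000 and 280<c[i][0]<360:
        print(s[i],c[i])
to((300,-100,330,0))
E
```

```text
[ 301  140   43   44 1114] [322.42818671 162.61669659]
[309 235  46  37 942] [330.36836518 253.23460722]
at [502.3 342.3 343.2] yaw 0.0 F [-0.5  0.1  0.3] gap 0.0 grip 0.0 t 5.7
[-202.4  442.3   14.3] [0.1 0.1 0. ]
```

View pics/w2.png

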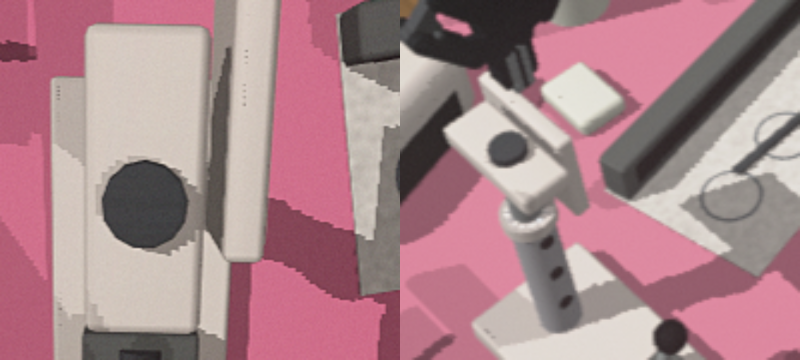

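```bash
python3 -c "
from h import *
b=shot('side')
for z in (245,241,238,235): print(z,proj(b,(548.5,344,z)))
to((562,30,340,90),(562,30,250,90))"
```

```text
245 [153.04214333 308.44152531]
241 [153.52189259 309.93112176]
238 [153.88000125 311.04303049]
235 [154.23665981 312.15043673]
at [502.6 342.1 342.5] yaw -0.0 F [-0.2 -0.1  0.6] gap -0.0 grip 0.0 t 5.7
[ 59.5 312.1   3. ] [ -0.    0.2 -90. ]
[ 59.8 311.9  93. ] [ -0.    0.2 -90. ]
```

{"name": "arm_command", "arguments": {
  "targets": [
    [[60,312,0,0,0,-90,-1],[60,312,0,0,0,-90,-1],[60,312,0,0,0,-90,-1],[60,312,0,0,0,-90,-1],[60,312,0,0,0,-90,-1],[60,312,40,0,0,-90,-1],[60,312,93,0,0,-90,-0.1],[60,312,93,0,0,-90,-0.1],[60,312,93,0,0,-90,-0.1],[60,312,93,0,0,-90,-0.1],[60,312,93,0,0,-90,-0.1],[60,312,93,0,0,-90,-0.1]]
  ]
}}

```text
t: 6.7
tcp_pos: [562.1, 29.0, 248.8]
ee_rot: [[0.114, 0.993, -0.005], [0.993, -0.114, 0.0], [-0.001, -0.005, -1.0]]
contact_force: [0.3, -0.4, 0.0]
finger_gap: 0.448
grasp_force: 0.0
```

```bash
python3 - <<'E'
from h import *
b=shot('side','s2.png');print(proj(b,(548.5,344,281)))
def cent(im,x0,y0,x1,y1):
    g=im[y0:y1,x0:x1].max(2);n,l,s,c=cv2.connectedComponentsWithStats((g<75).astype(np.uint8))
    return [(s[i].tolist(),(c[i]+[x0,y0]).round(1)) for i in range(1,n) if s[i,4]>30]
print('now',cent(b['frame'],135,295,175,330)); o=cv2.imread('pics/side0.png');print('old',cent(o,130,280,170,312))
d=shot('wrist','w3.png'); to((562,75,100,90))
E
```

```text
[148.60410541 294.6616489 ]
now []
old [([15, 15, 13, 9, 33], array([152.1, 300.8]))]
at [562.2  29.6 249.6] yaw 83.2 F [ 0.4 -0.  -0.9] gap 0.453 grip 0.0 t 6.8
[ 45.1  -5.  149.6] [-0.2  0.  -6.8]
```

View pics/w3.png

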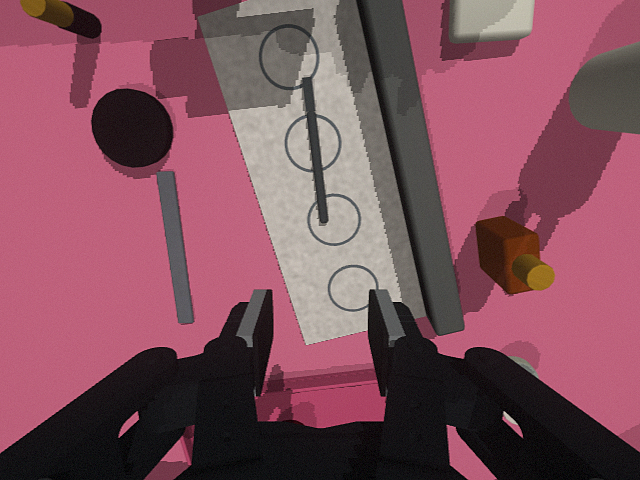

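Wrist picture: pusher from (307,80) to (323,220), rings at (289,57), (313,142), (334,220), (353,288). The button height matches depth 40 mm with the button out.

```bash
python3 - <<'E'
from h import *
d=shot('wrist')
for q in [(307,80),(323,220),(315,150)]:print(onz(d,*q,10).round(1))
for q in [(289,57),(313,142),(334,220),(353,288)]:print('ring',onz(d,*q,3).round(1))
to((562,75,100,90),(562,75,20,90))
E
```

```text
[561.6 140.6  10. ]
[560.8   6.8  10. ]
[561.2  77.1  10. ]
ring [547.4 162.8   3. ]
ring [560.   84.5   3. ]
ring [572.    3.7   3. ]
ring [584.4 -75.1   3. ]
at [562.3  29.8 250. ] yaw 83.0 F [-0.3  0.3 -0.2] gap 0.448 grip 0.0 t 6.8
[ 44.9  -5.3 150. ] [-0.2  0.  -7. ]
[ 44.9  -5.1 230. ] [-0.2  0.  -7. ]
```

{"name": "arm_command", "arguments": {
  "targets": [
    [[44,-6,40,0,0,-6.8,-0.1],[44,-6,80,0,0,-6.8,-0.1],[44,-6,120,0,0,-6.8,-0.2],[44,-6,160,0,0,-6.8,-0.2],[44,-6,200,0,0,-6.8,-0.2],[44,-6,225,0,0,-6.8,-0.2],[44,-6,236,0,0,-6.8,-0.2],[44,-6,242,0,0,-6.8,-0.2],[44,-6,244.5,0,0,-6.8,-0.2],[44,-6,244.5,0,0,-6.8,-0.2],[44,-6,244.5,0,0,-6.8,-0.2]]
  ],
  "newtons": 40
}}

```text
t: 7.77
tcp_pos: [563.3, 74.8, 9.7]
ee_rot: [[0.001, 1.0, 0.004], [1.0, -0.001, 0.0], [0.0, 0.004, -1.0]]
contact_force: [-0.6, -0.4, 0.1]
finger_gap: 0.398
grasp_force: 0.0
```

{"name": "arm_command", "arguments": {
  "targets": [
    [[0,0,0,0,0,0,-1],[0,0,0,0,0,0,-1],[0,0,0,0,0,0,-1],[0,0,0,0,0,0,-1],[0,0,0,0,0,0,-1],[0,0,0,0,0,0,-1],[0,0,0,0,0,0,-1],[0,0,0,0,0,0,-1]]
  ]
}}

```text
t: 8.43
tcp_pos: [562.7, 74.8, 8.9]
ee_rot: [[0.0, 1.0, 0.003], [1.0, -0.0, 0.0], [0.0, 0.003, -1.0]]
contact_force: [-1.2, 0.9, 6.2]
finger_gap: 0.08
grasp_force: 39.3
```

{"name": "arm_command", "arguments": {
  "targets": [
    [[0,0,-5,0,0,0,-1],[0,0,-15,0,0,0,-1],[0,0,-30,0,0,0,-1],[0,0,-30,0,0,0,-1]]
  ]
}}

```text
t: 8.77
tcp_pos: [563.5, 74.9, 40.8]
ee_rot: [[0.0, 1.0, 0.005], [1.0, -0.0, 0.0], [0.0, 0.005, -1.0]]
contact_force: [1.1, 0.2, 0.1]
finger_gap: 0.077
grasp_force: 39.1
```

```bash
python3 - <<'E'
from h import *
a=shot('scene');d=shot('wrist')
cv2.imwrite('pics/p1.png',np.hstack([cv2.resize(a['frame'][220:370,250:450,::-1],(400,300)),cv2.resize(d['frame'][180:480,120:520,::-1],(400,300))]))
to((562,75,100,90))
E
```

```text
at [562.2  74.8  38. ] yaw 90.0 F [ 0.6  0.5 -0.4] gap 0.078 grip 39.0 t 8.9
[  0.2  -0.1 -62. ] [ 0.1 -0.  -0. ]
```

View pics/p1.png

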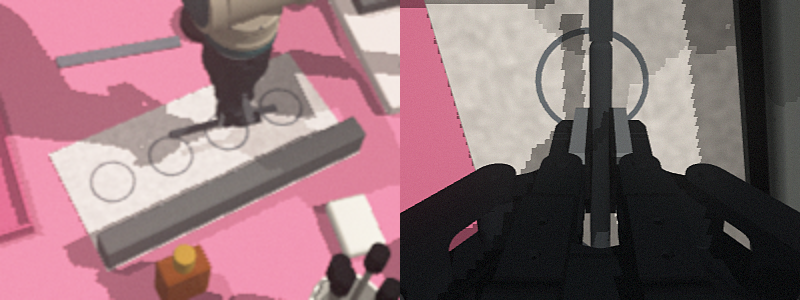

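The pusher is held level in the fingers and the rings are clear. Carrying it to the tray.

{"name": "arm_command", "arguments": {
  "targets": [
    [[0,0,-35,0,0,0,-1],[0,0,-75,0,0,0,-1],[-38,4,-80,0,0,0,-1],[-76,8,-80,0,0,0,-1],[-114,12,-80,0,0,0,-1],[-152,16,-80,0,0,0,-1],[-190,20,-80,0,0,0,-1],[-228,24,-80,0,0,0,-1],[-266,28,-80,0,0,0,-1],[-304,32,-80,0,0,0,-1],[-342,36,-80,0,0,0,-1],[-382,38,-80,0,0,0,-1]]
  ]
}}

```text
t: 9.87
tcp_pos: [599.3, -308.7, 116.0]
ee_rot: [[-0.0, 1.0, -0.001], [1.0, 0.0, 0.001], [0.001, -0.001, -1.0]]
contact_force: [0.3, -0.7, -0.9]
finger_gap: 0.076
grasp_force: 39.2
```

```bash
python3 - <<'E'
from h import *
d=shot('wrist','w4.png');a=shot('scene','t1.png')
to((600,-307,30,90))
E
```

```text
at [ 598.  -312.9  115. ] yaw 89.6 F [ 0.2 -0.4 -0.7] gap 0.077 grip 39.2 t 10.0
[ 5.9  2.2 85. ] [-0.1  0.  -0.4]
```

View pics/w4.png

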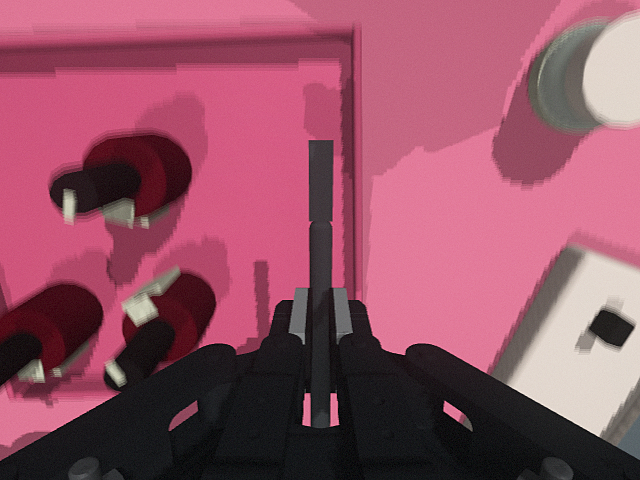

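Pusher held; the tray's far wall is at column ~350, with the corner at (355,35). Three bottles are at left.

```bash
python3 - <<'E'
from h import *
d=shot('wrist')
for q in [(357,120),(348,120),(357,30)]:print(onz(d,*q,22).round(1),onz(d,*q,5).round(1))
for q in [(188,170),(213,300)]:print('body',onz(d,*q,25+5).round(1))
to((600,-300,20,90))
E
```

```text
[ 619.1 -237.9   22. ] [ 620.6 -237.9    5. ]
[ 613.9 -237.9   22. ] [ 615.  -237.9    5. ]
[ 618.1 -190.7   22. ] [ 619.6 -187.3    5. ]
body [ 520.1 -265.3   30. ]
body [ 527.5 -349.    30. ]
at [ 598.5 -309.9  115.1] yaw 89.8 F [-0.3  0.8 -0.5] gap 0.078 grip 39.2 t 10.0
[ 9.8  1.7 95.1] [-0.1 -0.1 -0.2]
```

{"name": "arm_command", "arguments": {
  "targets": [
    [[4,-17,20,0,0,0,-1],[4,-17,50,0,0,0,-1],[4,-17,80,0,0,0,-1],[4,-17,94,0,0,0,-1],[4,-17,98,0,0,0,-1],[4,-17,100,0,0,0,-1],[4,-17,101,0,0,0,-1],[4,-17,102,0,0,0,-1],[4,-17,102,0,0,0,-1]]
  ]
}}

```text
t: 10.77
tcp_pos: [583.6, -303.7, 17.0]
ee_rot: [[0.0, 1.0, 0.002], [1.0, -0.0, -0.001], [-0.001, 0.002, -1.0]]
contact_force: [0.4, -0.1, -1.1]
finger_gap: 0.073
grasp_force: 39.3
```

{"name": "arm_command", "arguments": {
  "targets": [
    [[0,0,1,0,0,0,-1],[0,0,2,0,0,0,-1],[0,0,3,0,0,0,-1],[0,0,3,0,0,0,-1],[0,0,3,0,0,0,-1]]
  ]
}}

```text
t: 11.18
tcp_pos: [582.6, -303.3, 12.2]
ee_rot: [[0.0, 1.0, -0.0], [1.0, -0.0, 0.0], [0.0, -0.0, -1.0]]
contact_force: [0.0, 0.5, -0.7]
finger_gap: 0.077
grasp_force: 39.3
```

{"name": "arm_command", "arguments": {
  "targets": [
    [[0,0,1,0,0,0,-1],[0,0,2,0,0,0,-1],[0,0,2,0,0,0,-1],[0,0,2,0,0,0,-1]]
  ]
}}

```text
t: 11.52
tcp_pos: [582.8, -303.4, 10.9]
ee_rot: [[0.0, 1.0, 0.0], [1.0, -0.0, -0.0], [-0.0, 0.0, -1.0]]
contact_force: [-1.2, 1.2, 4.5]
finger_gap: 0.083
grasp_force: 40.0
```

{"name": "arm_command", "arguments": {
  "targets": [
    [[0,0,0,0,0,0,-0.6],[0,0,0,0,0,0,-0.5],[0,0,0,0,0,0,-0.5],[0,0,-20,0,0,0,-0.5],[0,0,-60,0,0,0,-0.5],[0,0,-100,0,0,0,-0.5],[-25,-30,-110,0,0,0,-0.5],[-45,-60,-130,0,0,0,-0.1],[-65,-90,-155,0,0,0,-0.1],[-77,-113,-190,0,0,0,-0.1],[-77,-113,-230,0,0,0,-0.1],[-77,-113,-240,0,0,0,-0.1]]
  ]
}}

```text
t: 12.52
tcp_pos: [469.2, -382.3, 257.9]
ee_rot: [[0.003, 1.0, 0.007], [1.0, -0.003, -0.007], [-0.007, 0.007, -1.0]]
contact_force: [0.9, -0.3, 1.2]
finger_gap: 0.45
grasp_force: 0.0
```

{"name": "arm_command", "arguments": {
  "targets": [
    [[0,0,0,0,0,0,-0.1],[0,0,0,0,0,0,-0.1]]
  ]
}}

```text
t: 12.68
tcp_pos: [470.0, -380.4, 250.9]
ee_rot: [[0.0, 1.0, 0.001], [1.0, -0.0, -0.001], [-0.001, 0.001, -1.0]]
contact_force: [-0.4, 0.2, -0.9]
finger_gap: 0.454
grasp_force: 0.0
```

```bash
python3 - <<'E'
from h import *
d=shot('wrist','w5.png')
to((470,-380,250,90))
E
```

```text
at [ 469.7 -380.   249.1] yaw 90.0 F [ 0.7  0.4 -0.6] gap 0.448 grip 0.0 t 12.7
[-0.   0.3 -0.9] [-0.1 -0.1  0. ]
```

View pics/w5.png

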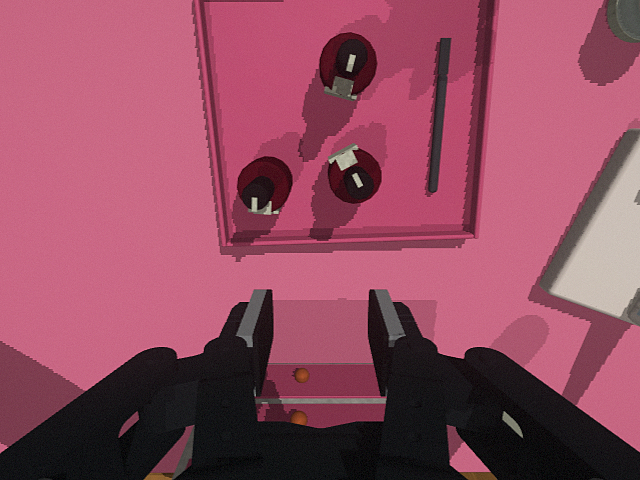

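Pusher lies flat in the tray at (440,115). Bottle caps are at (351,54), (358,183), (258,192), with ribs and labels visible.

```bash
cat >> h.py <<'E'
def bottles(d,z0=5,roi=None,dbg=False):
    f=d['frame'].astype(int);mx,mn=f.max(2),f.min(2)
    pale=((mn>110)&(mx-mn<50)).astype(np.uint8)
    if roi is not None: m=np.zeros_like(pale);x0,y0,x1,y1=roi;m[y0:y1,x0:x1]=1;pale*=m
    n,l,s,c=cv2.connectedComponentsWithStats(pale)
    for i in range(1,n):
        if s[i,4]<15 or s[i,4]>900: continue
        ys,xs=np.where(l==i); r=cv2.minAreaRect(np.stack([xs,ys],1).astype(np.float32))
        b=cv2.boxPoints(r); e=[(b[0]+b[1])/2,(b[2]+b[3])/2,(b[1]+b[2])/2,(b[3]+b[0])/2]
        p=e[:2] if np.linalg.norm(e[0]-e[1])>np.linalg.norm(e[2]-e[3]) else e[2:]
        print(s[i,4],c[i].round(0),'ends@91',[onz(d,*q,z0+91).round(1)[:2] for q in p],'ctr@46',onz(d,*c[i],z0+46).round(1)[:2])
    dark=(mx<55).astype(np.uint8)
    if roi is not None: dark*=m
    n,l,s,c=cv2.connectedComponentsWithStats(dark)
    for i in range(1,n):
        if s[i,4]>200: print('dark',s[i].tolist(),c[i].round(0),onz(d,*c[i],z0+90).round(1)[:2])
E
python3 - <<'E'
from h import *
d=shot('wrist'); bottles(d,5,(215,10,400,225))
E
```

```text
90 [352.  64.] ends@91 [array([ 492.5, -261.4]), array([ 489.9, -271.9])] ctr@46 [ 494.6 -260.8]
334 [346. 160.] ends@91 [array([ 499.4, -328.3]), array([ 478.4, -339.5])] ctr@46 [ 491.6 -337.7]
77 [358. 181.] ends@91 [array([ 495.4, -344.9]), array([ 500.5, -354.5])] ctr@46 [ 502.3 -356.5]
74 [255. 206.] ends@91 [array([ 418. , -363.5]), array([ 417.5, -374.6])] ctr@46 [ 410.3 -378.7]
62 [269. 211.] ends@91 [array([ 427.6, -366.6]), array([ 427.2, -376.3])] ctr@46 [ 422.5 -383.1]
dark [321, 40, 48, 51, 1058] [349.  61.] [ 489.1 -265.1]
dark [333, 167, 43, 38, 855] [356. 186.] [ 497.  -353.6]
dark [241, 177, 35, 34, 754] [259. 193.] [ 421.6 -359. ]
```

{"name": "arm_command", "arguments": {
  "targets": [
    [[40,8,0,0,0,0,-0.1],[80,16,0,0,0,0,-0.1],[119,22.5,0,0,0,0,-0.1],[119,22.5,20,0,0,0,-0.1],[119,22.5,60,0,0,0,-0.1],[119,22.5,100,0,0,0,-0.1],[119,22.5,140,0,0,0,-0.1],[119,22.5,170,0,0,0,-0.1],[119,22.5,185,0,0,0,-0.1],[119,22.5,192,0,0,0,-0.1],[119,22.5,192,0,0,0,-0.1],[119,22.5,192,0,0,0,-0.1]]
  ]
}}

```text
t: 13.78
tcp_pos: [492.4, -261.2, 58.4]
ee_rot: [[-0.0, 1.0, -0.0], [1.0, 0.0, 0.0], [0.0, -0.0, -1.0]]
contact_force: [0.1, 0.8, -0.6]
finger_gap: 0.452
grasp_force: 0.0
```

{"name": "arm_command", "arguments": {
  "targets": [
    [[0,0,0,0,0,0,-0.3],[0,0,0,0,0,0,-0.4],[0,0,0,0,0,0,-0.5],[0,0,0,0,0,0,-1],[0,0,0,0,0,0,-1],[0,0,0,0,0,0,-1],[0,0,0,0,0,0,-1],[0,0,0,0,0,0,-1]]
  ],
  "newtons": 30
}}

```text
t: 14.45
tcp_pos: [493.0, -261.7, 59.9]
ee_rot: [[0.0, 1.0, 0.003], [1.0, -0.0, -0.002], [-0.002, 0.003, -1.0]]
contact_force: [1.0, 0.6, 7.5]
finger_gap: 0.248
grasp_force: 29.3
```

```bash
python3 - <<'E'
from h import *
d=shot('wrist');cv2.imwrite('pics/w6.png',d['frame'][:,:,::-1])
to((572,4,150,90))
E
```

```text
at [ 493.  -261.7   59.9] yaw 90.0 F [0.5 0.2 6.3] gap 0.246 grip 29.3 t 14.5
[265.6  79.2 -90.3] [ 0.1  0.1 -0. ]
```

{"name": "arm_command", "arguments": {
  "targets": [
    [[0,0,-15,0,0,0,-1],[0,0,-50,0,0,0,-1],[0,0,-90,0,0,0,-1],[38,7.5,-90,0,0,-7,-1],[76,15,-90,0,0,-14,-1],[114,22.5,-90,0,0,-21,-1],[152,30,-90,0,0,-28,-1],[190,37.5,-90,0,0,-35,-1],[228,45,-90,0,0,-42,-1],[266,52,-90,0,0,-49,-1],[304,59,-90,0,0,-56,-1],[346.4,66.4,-90,0,0,-63,-1]]
  ]
}}

```text
t: 15.5
tcp_pos: [558.2, 85.3, 148.1]
ee_rot: [[-0.893, 0.449, -0.0], [0.449, 0.893, -0.0], [0.0, -0.001, -1.0]]
contact_force: [0.5, -0.8, -1.5]
finger_gap: 0.249
grasp_force: 29.8
```

{"name": "arm_command", "arguments": {
  "targets": [
    [[0,0,0,0,0,-7,-1],[0,0,0,0,0,-14,-1],[0,0,0,0,0,-21,-1],[0,0,0,0,0,-28,-1],[0,0,0,0,0,-35,-1],[0,0,0,0,0,-42,-1],[0,0,0,0,0,-50,-1],[0,0,0,0,0,-50,-1],[0,0,0,0,0,-50,-1],[0,0,0,0,0,-50,-1]]
  ]
}}

```text
t: 16.33
tcp_pos: [558.3, 83.7, 148.1]
ee_rot: [[-0.922, -0.387, -0.0], [-0.387, 0.922, -0.0], [0.0, 0.0, -1.0]]
contact_force: [0.7, -0.2, -1.6]
finger_gap: 0.253
grasp_force: 30.0
```

```bash
python3 - <<'E'
from h import *
d=shot('wrist');a=shot('scene')
cv2.imwrite('pics/w7.png',np.hstack([cv2.resize(a['frame'][190:370,240:480,::-1],(400,300)),cv2.resize(d['frame'][:,:,::-1],(400,300))]))
to((559.3,84.7,65,203),(559.3,84.7,58,203))
E
```

```text
at [558.4  83.7 148.2] yaw -157.1 F [ 0.5  0.4 -2.3] gap 0.252 grip 30.0 t 16.4
[-1.3  0.5 83.2] [-0.  -0.  -0.1]
[-1.3  0.5 90.2] [-0.  -0.  -0.1]
```

View pics/w7.png

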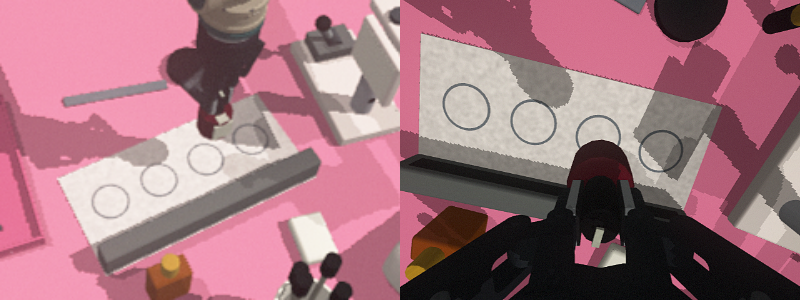

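The bottle is held over the third ring, with its label turned to the bar. Lowering it.

{"name": "arm_command", "arguments": {
  "targets": [
    [[-1,0.5,35,0,0,0,-1],[-1,0.5,65,0,0,0,-1],[-1,0.5,80,0,0,0,-1],[-1,0.5,85,0,0,0,-1],[-1,0.5,87,0,0,0,-1],[-1,0.5,88,0,0,0,-1],[-1,0.5,89,0,0,0,-1],[-1,0.5,89,0,0,0,-1],[-1,0.5,89,0,0,0,-1]]
  ]
}}

```text
t: 17.18
tcp_pos: [559.8, 84.7, 60.5]
ee_rot: [[-0.921, -0.39, 0.002], [-0.39, 0.921, 0.0], [-0.002, -0.001, -1.0]]
contact_force: [-0.1, 0.0, -0.8]
finger_gap: 0.249
grasp_force: 30.0
```

{"name": "arm_command", "arguments": {
  "targets": [
    [[0,0,1,0,0,0,-1],[0,0,2,0,0,0,-1],[0,0,2,0,0,0,-1],[0,0,2,0,0,0,-1]]
  ]
}}

```text
t: 17.52
tcp_pos: [559.5, 84.6, 57.9]
ee_rot: [[-0.921, -0.39, 0.001], [-0.39, 0.921, -0.0], [-0.001, -0.001, -1.0]]
contact_force: [0.2, -0.4, 2.9]
finger_gap: 0.246
grasp_force: 30.2
```

{"name": "arm_command", "arguments": {
  "targets": [
    [[0,0,0,0,0,0,-0.5],[0,0,0,0,0,0,-0.2],[0,0,0,0,0,0,-0.1],[0,0,0,0,0,0,-0.1],[0,0,-20,0,0,0,-0.1],[0,0,-60,0,0,0,-0.1],[0,0,-100,0,0,0,-0.1],[-35,0,-120,0,0,0,-0.1],[-70,0,-130,0,0,0,-0.1],[-70,0,-130,0,0,0,-0.1],[-70,0,-130,0,0,0,-0.1]]
  ]
}}

```text
t: 18.43
tcp_pos: [624.4, 112.5, 186.1]
ee_rot: [[-0.92, -0.391, -0.001], [-0.391, 0.92, -0.0], [0.001, 0.0, -1.0]]
contact_force: [-0.2, 0.1, -0.0]
finger_gap: 0.448
grasp_force: 0.0
```

```bash
python3 - <<'E'
from h import *
d=shot('wrist','w8.png'); u,v=proj(d,(560,85,60)).astype(int);print(u,v)
bottles(d,3,(u-70,max(v-70,0),u+70,v+70))
cv2.imwrite('pics/w8c.png',cv2.resize(d['frame'][max(v-90,0):v+90,u-120:u+120,::-1],(640,480)))
to((470,-380,250,90))
E
```

```text
317 125
71 [248.  98.] ends@91 [array([554. ,  40.3]), array([568.2,  45.5])] ctr@46 [562.2  34.4]
113 [305.  96.] ends@91 [array([537.4,  82.2]), array([558.8,  63.8])] ctr@46 [545.7  69.5]
152 [384. 147.] ends@91 [array([546.7, 121.7]), array([564.5, 130.3])] ctr@46 [555.3 134. ]
dark [299, 109, 40, 37, 956] [320. 126.] [559.1  86.3]
at [623.4 112.  185.9] yaw -157.0 F [ 0.2  1.2 -0.4] gap 0.449 grip 0.0 t 18.5
[ 333.6 -392.9  -63.6] [-1.00e-01 -1.00e-01  1.13e+02]
```

View pics/w8c.png

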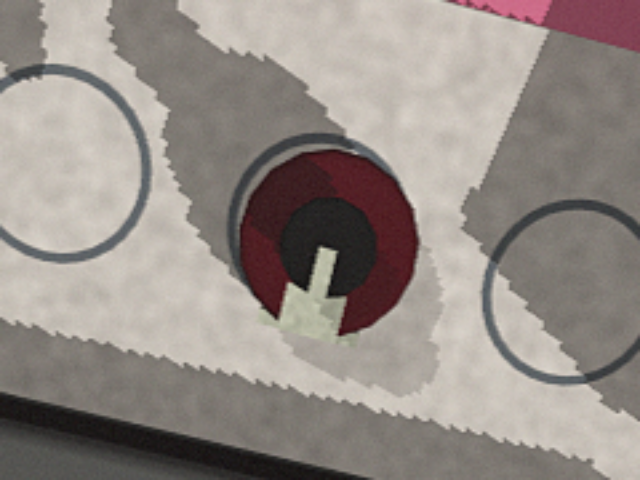

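```bash
python3 - <<'E'
from h import *
d=shot('wrist')
o=lambda x,y:(317-120+x/2.6667,35+y/2.6667)
for q in [(62,163),(314,227),(567,290)]: print('ring',onz(d,*o(*q),3).round(1))
for z in (25,49): print('body',onz(d,*o(329,242),z).round(1))
print('cap',onz(d,*o(329,248),93).round(1),'rib in',onz(d,*o(327,250),94).round(1),onz(d,*o(318,300),94).round(1))
print('barline',onz(d,*o(0,395),48).round(1),onz(d,*o(370,480),48).round(1))
to((470,-380,250,90))
E
```

```text
ring [569.2   4.9   3. ]
ring [556.7  81.    3. ]
ring [543.3 159.9   3. ]
body [558.7  86.7  25. ]
body [558.4  86.6  49. ]
cap [559.1  86.8  93. ] rib in [559.6  86.6  94. ] [570.2  88.9  94. ]
barline [630.5  19.6  48. ] [612.8 122.2  48. ]
at [622.9 111.8 186.1] yaw -157.0 F [-0.1 -0.2 -0.8] gap 0.452 grip 0.0 t 18.5
[ 333.  -393.   -63.3] [-1.00e-01 -1.00e-01  1.13e+02]
```

{"name": "arm_command", "arguments": {
  "targets": [
    [[35,0,0,0,0,0,-0.1],[70,0,0,0,0,0,-0.1],[70,0,30,0,0,0,-0.1],[70,0,70,0,0,0,-0.1],[70,0,110,0,0,0,-0.1],[70,0,128,0,0,0,-0.1],[70,0,130,0,0,0,-0.4],[70,0,130,0,0,0,-1],[70,0,130,0,0,0,-1],[70,0,130,0,0,0,-1],[70,0,130,0,0,0,-1],[70,0,130,0,0,0,-1]]
  ]
}}

```text
t: 19.53
tcp_pos: [559.8, 84.7, 58.7]
ee_rot: [[-0.921, -0.391, 0.002], [-0.391, 0.921, 0.0], [-0.002, -0.001, -1.0]]
contact_force: [0.9, 0.7, -1.1]
finger_gap: 0.25
grasp_force: 30.7
```

{"name": "arm_command", "arguments": {
  "targets": [
    [[0,0,0,0,0,0,-1],[0,0,-3,0,0,0,-1],[0,0,-5,0,0,0,-1],[3.9,-4.3,-5,0,0,2,-1],[3.9,-4.3,-5,0,0,2,-1],[3.9,-4.3,-3,0,0,2,-1],[3.9,-4.3,-1,0,0,2,-1],[3.9,-4.3,0,0,0,2,-1],[3.9,-4.3,0,0,0,2,-1]]
  ]
}}

```text
t: 20.28
tcp_pos: [557.0, 79.3, 56.7]
ee_rot: [[-0.933, -0.359, -0.001], [-0.359, 0.933, -0.0], [0.001, 0.0, -1.0]]
contact_force: [0.6, -0.7, -1.5]
finger_gap: 0.253
grasp_force: 30.7
```

{"name": "arm_command", "arguments": {
  "targets": [
    [[0,0,0,0,0,0,-0.5],[0,0,0,0,0,0,-0.2],[0,0,0,0,0,0,-0.1],[0,0,0,0,0,0,-0.1],[0,0,-20,0,0,0,-0.1],[0,0,-60,0,0,0,-0.1],[0,0,-100,0,0,0,-0.1],[-35,0,-120,0,0,0,-0.1],[-70,0,-130,0,0,0,-0.1],[-70,0,-130,0,0,0,-0.1],[-70,0,-130,0,0,0,-0.1],[-70,0,-130,0,0,0,-0.1]]
  ]
}}

```text
t: 21.28
tcp_pos: [622.1, 104.1, 186.4]
ee_rot: [[-0.934, -0.358, -0.002], [-0.358, 0.934, -0.0], [0.002, 0.0, -1.0]]
contact_force: [0.3, -0.3, -0.2]
finger_gap: 0.451
grasp_force: 0.0
```

```bash
python3 - <<'E'
from h import *
d=shot('wrist','w9.png'); f=d['frame'].astype(int)
# body: dark/red; ring: bluish-grey pixels on plate
red=((f[:,:,0]-f[:,:,1]>25)&(f.max(2)<130)|(f.max(2)<60)).astype(np.uint8); red[:,:200]=0;red[:,440:]=0;red[220:]=0
n,l,s,c=cv2.connectedComponentsWithStats(red);
for i in range(1,n):
    if s[i,4]>500: 
        b=s[i]; print('body',b.tolist()); 
        ys,xs=np.where(l==i);(x,y),r=cv2.minEnclosingCircle(np.stack([xs,ys],1).astype(np.float32));print('enc',x,y,r,onz(d,x,y,40).round(1))
bl=((f[:,:,2]-f[:,:,0]>8)).astype(np.uint8);bl[240:]=0
n,l,s,c=cv2.connectedComponentsWithStats(cv2.morphologyEx(bl,cv2.MORPH_CLOSE,np.ones((3,3))))
for i in range(1,n):
    if s[i,4]>60:
        ys,xs=np.where(l==i);(x,y),r,_=cv2.fitEllipse(np.stack([xs,ys],1).astype(np.int32));print('ring',s[i].tolist(),round(x,1),round(y,1),np.round(r,1),onz(d,x,y,3).round(1))
to((470,-380,250,90))
E
```

```text
body [403, 0, 37, 57, 787]
enc 424.7894592285156 27.56390953063965 30.56621551513672 [472.  123.8  40. ]
body [287, 99, 67, 69, 3121]
enc 319.6856689453125 132.79977416992188 34.47468566894531 [561.2  82.3  40. ]
body [200, 192, 141, 28, 1469]
enc 270.0 205.5 71.29000091552734 [624.8  66.1  40. ]
ring [88, 49, 30, 61, 162] 116.2 83.6 [54.9 66.9] [584.7 -80.3   3. ]
ring [101, 69, 57, 55, 225] 122.2 85.4 [64.3 75.6] [584.4 -75.6   3. ]
ring [190, 71, 68, 73, 520] 223.4 107.0 [65.  71.2] [571.2   3.6   3. ]
ring [324, 93, 32, 39, 123] 314.2 135.0 [77.4 87.7] [565.5  79.1   3. ]
ring [384, 135, 42, 47, 165] 417.7 147.1 [63.5 69.4] [543.9 162.2   3. ]
at [621.8 104.  186.6] yaw -159.0 F [-0.3  0.1 -0.1] gap 0.452 grip 0.0 t 21.3
[ 315.2 -397.5  -63. ] [-1.00e-01 -1.00e-01  1.11e+02]
```

{"name": "arm_command", "arguments": {
  "targets": [
    [[0,0,-40,0,0,0,-0.1],[225,-357,-64,0,0,21,-0.1],[225,-357,-64,0,0,21,-0.1],[225,-357,-64,0,0,21,-0.1],[225,-357,-64,0,0,21,-0.1],[225,-357,-64,0,0,21,-0.1],[225,-357,-64,0,0,21,-0.1],[225,-357,-64,0,0,21,-0.1],[225,-357,-64,0,0,21,-0.1],[225,-357,-64,0,0,21,-0.1],[225,-357,-64,0,0,21,-0.1],[225,-357,-64,0,0,21,-0.1]]
  ]
}}

```text
t: 22.33
tcp_pos: [537.1, -315.4, 251.4]
ee_rot: [[-1.0, 0.007, -0.001], [0.007, 1.0, -0.002], [0.001, -0.002, -1.0]]
contact_force: [0.0, 1.1, 0.1]
finger_gap: 0.45
grasp_force: 0.0
```

{"name": "arm_command", "arguments": {
  "targets": [
    [[0,0,0,0,0,0,-0.1],[0,0,0,0,0,0,-0.1]]
  ]
}}

```text
t: 22.5
tcp_pos: [539.8, -309.3, 251.3]
ee_rot: [[-1.0, 0.001, -0.0], [0.001, 1.0, 0.0], [0.0, 0.0, -1.0]]
contact_force: [-0.5, 0.3, 0.1]
finger_gap: 0.452
grasp_force: 0.0
```

```bash
python3 - <<'E'
from h import *
d=shot('wrist','w10.png');u=[proj(d,p) for p in [(400,-420,5),(400,-200,5),(560,-420,5),(560,-200,5)]];u=np.array(u)
x0,y0=np.clip(u.min(0),0,None).astype(int);x1,y1=u.max(0).astype(int);print(x0,y0,x1,y1)
bottles(d,5,(x0,y0,x1,min(y1,290)))
to((500.5,-354.5,150,180),(500.5,-354.5,59,180))
E
```

```text
196 44 437 215
104 [233.  49.] ends@91 [array([ 417.4, -374.4]), array([ 418.3, -362.9])] ctr@46 [ 410.7 -377.9]
79 [227.  65.] ends@91 [array([ 427.4, -366.4]), array([ 427.4, -377. ])] ctr@46 [ 422.6 -383.3]
17 [225.  74.] ends@91 [array([ 432.3, -375.3]), array([ 435.6, -375.5])] ctr@46 [ 429.3 -385.6]
345 [285. 151.] ends@91 [array([ 477.7, -339.7]), array([ 498.7, -328.9])] ctr@46 [ 491.3 -337.6]
75 [265. 164.] ends@91 [array([ 495.8, -344.8]), array([ 500.6, -354.7])] ctr@46 [ 503.1 -356. ]
dark [227, 44, 39, 30, 777] [248.  58.] [ 423.5 -358.5]
dark [241, 149, 38, 33, 758] [261. 165.] [ 498.5 -353.1]
at [ 540.2 -308.5  251.4] yaw -180.0 F [-0.4  0.7 -1.2] gap 0.449 grip 0.0 t 22.6
[ 39.8 -46.  101.3] [0. 0. 0.]
[ 39.8 -46.1 192.3] [0. 0. 0.]
```

Positions unchanged. Picking bottle B.

{"name": "arm_command", "arguments": {
  "targets": [
    [[20,-23,0,0,0,0,-0.1],[40,-46,10,0,0,0,-0.1],[40,-46,50,0,0,0,-0.1],[40,-46,90,0,0,0,-0.1],[40,-46,130,0,0,0,-0.1],[40,-46,165,0,0,0,-0.1],[40,-46,185,0,0,0,-0.1],[40,-46,192,0,0,0,-0.1],[40,-46,192,0,0,0,-0.1],[40,-46,192,0,0,0,-0.1],[40,-46,192,0,0,0,-0.3],[40,-46,192,0,0,0,-0.4]]
  ]
}}

```text
t: 23.55
tcp_pos: [501.5, -356.2, 61.9]
ee_rot: [[-1.0, -0.0, 0.003], [-0.0, 1.0, -0.003], [-0.003, -0.003, -1.0]]
contact_force: [0.1, -0.3, 0.4]
finger_gap: 0.3
grasp_force: 0.0
```

{"name": "arm_command", "arguments": {
  "targets": [
    [[0,0,0,0,0,0,-0.5],[0,0,0,0,0,0,-1],[0,0,0,0,0,0,-1],[0,0,0,0,0,0,-1],[0,0,0,0,0,0,-1],[0,0,0,0,0,0,-1],[0,0,-15,0,0,0,-1],[0,0,-50,0,0,0,-1],[0,0,-90,0,0,0,-1],[0,0,-90,0,0,0,-1],[0,0,-90,0,0,0,-1]]
  ]
}}

```text
t: 24.47
tcp_pos: [501.6, -356.7, 153.1]
ee_rot: [[-1.0, 0.0, 0.005], [0.0, 1.0, -0.004], [-0.005, -0.004, -1.0]]
contact_force: [-0.8, -0.4, -1.8]
finger_gap: 0.248
grasp_force: 29.7
```

```bash
python3 -c "
from h import *
to((570,2,149,71))"
```

```text
at [ 501.6 -356.7  153.1] yaw 180.0 F [-0.8 -0.4 -1.8] gap 0.248 grip 29.7 t 24.5
[-68.3 358.8   2.9] [1.00e-01 4.00e-01 1.09e+02]
```

{"name": "arm_command", "arguments": {
  "targets": [
    [[-7,36,0,0,0,7,-1],[-14,72,0,0,0,14,-1],[-21,108,0,0,0,21,-1],[-28,144,0,0,0,28,-1],[-35,180,0,0,0,35,-1],[-42,216,0,0,0,42,-1],[-49,252,0,0,0,49,-1],[-56,288,0,0,0,56,-1],[-63,324,0,0,0,63,-1],[-69.6,356.7,0,0,0,70,-1],[-69.6,356.7,0,0,0,77,-1],[-69.6,356.7,0,0,0,84,-1]]
  ]
}}

```text
t: 25.47
tcp_pos: [569.4, 3.3, 147.5]
ee_rot: [[-0.111, 0.994, -0.003], [0.994, 0.111, 0.0], [0.001, -0.003, -1.0]]
contact_force: [-0.5, -1.0, 0.7]
finger_gap: 0.25
grasp_force: 29.8
```

{"name": "arm_command", "arguments": {
  "targets": [
    [[0,0,0,0,0,7,-1],[0,0,0,0,0,14,-1],[0,0,0,0,0,21,-1],[0,0,30,0,0,25,-1],[0,0,65,0,0,25,-1],[0,0,80,0,0,25,-1],[0,0,87,0,0,25,-1],[0,0,88,0,0,25,-1],[0,0,89,0,0,25,-1],[0,0,89,0,0,25,-1],[0,0,89,0,0,25,-1]]
  ]
}}

```text
t: 26.38
tcp_pos: [570.0, 1.0, 60.1]
ee_rot: [[0.317, 0.949, -0.0], [0.949, -0.317, -0.0], [-0.0, -0.0, -1.0]]
contact_force: [0.3, -0.8, -1.1]
finger_gap: 0.245
grasp_force: 30.2
```

```bash
python3 -c "
from h import *
to((570,2,58,71))"
```

```text
at [570.    1.   60.1] yaw 71.5 F [ 0.3 -0.8 -1.1] gap 0.245 grip 30.2 t 26.4
[ 1.  -0.3  2.1] [-0.   0.   0.5]
```

{"name": "arm_command", "arguments": {
  "targets": [
    [[0,0,1,0,0,0,-1],[0,0,2,0,0,0,-1],[0,0,2,0,0,0,-1],[0,0,2,0,0,0,-1]]
  ]
}}

```text
t: 26.72
tcp_pos: [570.4, 1.1, 59.3]
ee_rot: [[0.316, 0.949, 0.001], [0.949, -0.316, -0.0], [0.0, 0.001, -1.0]]
contact_force: [-2.6, 0.9, 5.1]
finger_gap: 0.25
grasp_force: 30.7
```

{"name": "arm_command", "arguments": {
  "targets": [
    [[0,0,0,0,0,0,-0.5],[0,0,0,0,0,0,-0.2],[0,0,0,0,0,0,-0.1],[0,0,0,0,0,0,-0.1],[0,0,-20,0,0,0,-0.1],[0,0,-60,0,0,0,-0.1],[0,0,-100,0,0,0,-0.1],[-35,0,-120,0,0,0,-0.1],[-70,0,-140,0,0,0,-0.1],[-70,0,-160,0,0,0,-0.1],[-70,0,-160,0,0,0,-0.1],[-70,0,-160,0,0,0,-0.1]]
  ]
}}

```text
t: 27.72
tcp_pos: [548.3, -65.7, 219.1]
ee_rot: [[0.317, 0.948, 0.002], [0.948, -0.317, -0.0], [0.0, 0.002, -1.0]]
contact_force: [-0.4, -0.1, -1.1]
finger_gap: 0.45
grasp_force: 0.0
```

```bash
python3 - <<'E'
from h import *
d=shot('wrist'); u,v=proj(d,(565,40,60)).astype(int);print(u,v)
y0=max(v-105,0);x0=u-140
cv2.imwrite('pics/w11c.png',cv2.resize(d['frame'][y0:y0+210,x0:x0+280,::-1],(800,600),interpolation=cv2.INTER_CUBIC));print(x0,y0)
to((470,-310,250,71))
E
```

```text
296 75
156 0
at [547.9 -65.1 217.5] yaw 71.6 F [ 0.4 -0.1 -1.5] gap 0.454 grip 0.0 t 27.8
[-256.9    3.6  -32.5] [-0.  -0.   0.6]
```

View pics/w11c.png

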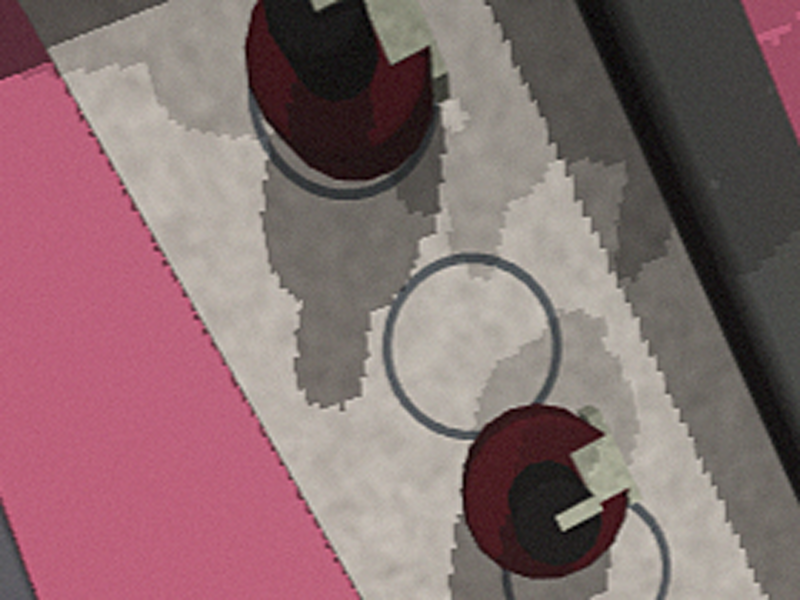

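Picture: bottle A (345,70) sits within its ring; bottle B (545,490) stands about 45 mm past the empty ring (472,345) — displaced. Measuring.

```bash
python3 - <<'E'
from h import *
d=shot('wrist','w12.png')
o=lambda x,y:(156+x/2.857,y/2.857)
for q in [(345,100),(472,345),(587,590)]: print('ring',onz(d,*o(*q),3).round(1))
print('B rib',onz(d,*o(560,525),94).round(1),onz(d,*o(600,503),94).round(1),'body',onz(d,*o(545,490),45).round(1),'label',onz(d,*o(604,465),49).round(1))
print('A body',onz(d,*o(340,80),25).round(1),'label',onz(d,*o(405,25),49).round(1))
bottles(d,3,(300,130,440,240))
to((560,-40,217,71))
E
```

```text
ring [557.5  82.1   3. ]
ring [571.1   5.3   3. ]
ring [582.7 -80.2   3. ]
B rib [578.  -40.7  94. ] [588.7 -38.7  94. ] body [578.3 -38.5  45. ] label [595.8 -36.5  49. ]
A body [558.8  82.5  25. ] label [579.3  83.5  49. ]
785 [322. 138.] ends@91 [array([584.7, -12. ]), array([553.6,  -1.6])] ctr@46 [567.8  -7.1]
812 [376. 205.] ends@91 [array([601.3, -47.7]), array([577.6, -75.5])] ctr@46 [592.8 -71.7]
17 [346. 204.] ends@91 [array([565.7, -51.8]), array([573.5, -55.2])] ctr@46 [569.4 -63. ]
dark [418, 130, 22, 50, 477] [431. 149.] [635.7 -35. ]
dark [329, 162, 40, 41, 1036] [348. 183.] [575.7 -39.7]
at [547.6 -64.8 216.7] yaw 71.6 F [-0.2  0.1 -0.9] gap 0.453 grip 0.0 t 27.8
[27.5  3.9 -0.3] [-0.1  0.   0.6]
```

{"name": "arm_command", "arguments": {
  "targets": [
    [[33,20.6,0,0,0,0,-0.1],[33,20.6,20,0,0,0,-0.1],[33,20.6,60,0,0,0,-0.1],[33,20.6,100,0,0,0,-0.1],[33,20.6,135,0,0,0,-0.1],[33,20.6,155,0,0,0,-0.1],[33,20.6,158,0,0,0,-0.1],[33,20.6,158,0,0,0,-0.1],[33,20.6,158,0,0,0,-0.3],[33,20.6,158,0,0,0,-0.4],[33,20.6,158,0,0,0,-0.5],[33,20.6,158,0,0,0,-1]]
  ]
}}

```text
t: 28.82
tcp_pos: [579.2, -40.7, 62.5]
ee_rot: [[0.316, 0.949, 0.004], [0.949, -0.316, -0.001], [0.001, 0.004, -1.0]]
contact_force: [1.0, 0.1, 5.8]
finger_gap: 0.244
grasp_force: 29.2
```

{"name": "arm_command", "arguments": {
  "targets": [
    [[0,0,0,0,0,0,-1],[0,0,0,0,0,0,-1],[0,0,0,0,0,0,-1],[0,0,0,0,0,0,-1],[0,0,-5,0,0,0,-1],[0,0,-8,0,0,0,-1],[-16,8,-8,0,0,0,-1],[-32.7,16.2,-8,0,0,0,-1],[-32.7,16.2,-8,0,0,0,-1],[-32.7,16.2,-4,0,0,0,-1],[-32.7,16.2,-1,0,0,0,-1],[-32.7,16.2,-1,0,0,0,-1]]
  ]
}}

```text
t: 29.82
tcp_pos: [583.4, -76.6, 62.4]
ee_rot: [[0.316, 0.949, 0.002], [0.949, -0.316, -0.001], [-0.0, 0.002, -1.0]]
contact_force: [-0.9, -1.9, 5.1]
finger_gap: 0.248
grasp_force: 30.4
```

{"name": "arm_command", "arguments": {
  "targets": [
    [[0,0,1,0,0,0,-1],[0,0,1.5,0,0,0,-1],[0,0,1.5,0,0,0,-1]]
  ]
}}

```text
t: 30.07
tcp_pos: [583.6, -76.6, 62.4]
ee_rot: [[0.316, 0.949, 0.002], [0.949, -0.316, -0.001], [-0.001, 0.003, -1.0]]
contact_force: [-5.2, -1.7, 13.7]
finger_gap: 0.246
grasp_force: 31.2
```

Contact made; release, rise and look.

{"name": "arm_command", "arguments": {
  "targets": [
    [[0,0,-1,0,0,0,-1],[0,0,-1,0,0,0,-0.5],[0,0,-1,0,0,0,-0.2],[0,0,-1,0,0,0,-0.1],[0,0,-1,0,0,0,-0.1],[0,0,-20,0,0,0,-0.1],[0,0,-60,0,0,0,-0.1],[0,0,-100,0,0,0,-0.1],[-35,0,-120,0,0,0,-0.1],[-70,0,-150,0,0,0,-0.1],[-70,0,-160,0,0,0,-0.1],[-70,0,-160,0,0,0,-0.1]]
  ]
}}

```text
t: 31.07
tcp_pos: [561.5, -144.7, 223.6]
ee_rot: [[0.319, 0.948, 0.006], [0.948, -0.319, -0.002], [0.0, 0.006, -1.0]]
contact_force: [0.2, 0.5, 0.0]
finger_gap: 0.448
grasp_force: 0.0
```

```bash
python3 - <<'E'
from h import *
d=shot('wrist','w13.png'); u,v=proj(d,(583,-77,60)).astype(int);print(u,v)
bottles(d,3,(u-60,max(v-60,0),u+60,v+60))
f=d['frame'].astype(int)
bl=((f[:,:,2]-f[:,:,0]>8)).astype(np.uint8);bl[290:]=0
n,l,s,c=cv2.connectedComponentsWithStats(cv2.morphologyEx(bl,cv2.MORPH_CLOSE,np.ones((3,3))))
for i in range(1,n):
    if s[i,4]>60:
        ys,xs=np.where(l==i);(x,y),r,_=cv2.fitEllipse(np.stack([xs,ys],1).astype(np.int32));print('ring',s[i].tolist(),round(x,1),round(y,1),np.round(r,1),onz(d,x,y,3).round(1))
red=((f[:,:,0]-f[:,:,1]>25)&(f.max(2)<110)|(f.max(2)<60)).astype(np.uint8);red[:max(v-60,0)]=0;red[v+60:]=0;red[:,:u-60]=0;red[:,u+60:]=0
n,l,s,c=cv2.connectedComponentsWithStats(red)
for i in range(1,n):
    if s[i,4]>500: b=s[i];print('body',b.tolist(),onz(d,b[0]+b[2]/2,b[1]+b[3]/2,40).round(1))
to((440,-290,250,71))
E
```

```text
318 125
24 [276.  65.] ends@91 [array([573.7, -34.1]), array([563.9, -30.8])] ctr@46 [566.4 -25.6]
dark [289, 109, 58, 46, 1105] [316. 133.] [579.7 -80.8]
ring [281, 0, 27, 32, 84] 289.8 20.4 [24.1 44.8] [587.   10.1   3. ]
ring [243, 28, 14, 32, 64] 252.4 42.1 [14.5 36.5] [551.2   4.7   3. ]
ring [258, 60, 37, 10, 94] 275.5 50.2 [36.1 46. ] [567.7  -7.4   3. ]
body [288, 93, 60, 62, 2449] [582.8 -76.2  40. ]
at [ 561.2 -143.3  220.8] yaw 71.5 F [-0.9  0.2 -0.8] gap 0.448 grip 0.0 t 31.1
[-177.5  -68.3  -29.4] [ 0.1 -0.   0.5]
```

{"name": "arm_command", "arguments": {
  "targets": [
    [[-321,-65,-29,0,0,0,-0.1],[-321,-65,-29,0,0,0,-0.1],[-321,-65,-29,0,0,0,-0.1],[-321,-65,-29,0,0,0,-0.1],[-321,-65,-29,0,0,0,-0.1],[-321,-65,-29,0,0,0,-0.1],[-321,-65,-29,0,0,0,-0.1],[-321,-65,-29,0,0,0,-0.1],[-321,-65,-29,0,0,0,-0.1],[-321,-65,-29,0,0,0,-0.1],[-321,-65,-29,0,0,0,-0.1],[-321,-65,-29,0,0,0,-0.1]]
  ]
}}

```text
t: 32.12
tcp_pos: [398.6, -425.5, 247.5]
ee_rot: [[0.314, 0.949, -0.001], [0.949, -0.314, 0.002], [0.001, -0.002, -1.0]]
contact_force: [-0.0, 0.7, -0.3]
finger_gap: 0.454
grasp_force: 0.0
```

```bash
python3 - <<'E'
from h import *
d=shot('wrist','w14.png'); u,v=proj(d,(418,-363,60)).astype(int);print(u,v)
bottles(d,5,(u-60,max(v-60,0),u+60,v+60))
to((418,-363.2,59,71))
E
```

```text
320 132
80 [323. 141.] ends@91 [array([ 418.4, -363.3]), array([ 417.6, -374.2])] ctr@46 [ 417.5 -371. ]
81 [334. 153.] ends@91 [array([ 420.1, -374.4]), array([ 424.9, -384.9])] ctr@46 [ 423.7 -383.5]
dark [299, 119, 37, 41, 722] [319. 136.] [ 416.4 -363.9]
at [ 398.6 -425.5  247.9] yaw 71.7 F [0.5 0.2 0. ] gap 0.45 grip 0.0 t 32.2
[ 65.1  -1.  189. ] [-0.1 -0.1  0.7]
```

{"name": "arm_command", "arguments": {
  "targets": [
    [[32,0,0,0,0,0,-0.1],[65,-1,10,0,0,0,-0.1],[65,-1,50,0,0,0,-0.1],[65,-1,90,0,0,0,-0.1],[65,-1,130,0,0,0,-0.1],[65,-1,165,0,0,0,-0.1],[65,-1,185,0,0,0,-0.1],[65,-1,189,0,0,0,-0.1],[65,-1,189,0,0,0,-0.1],[65,-1,189,0,0,0,-0.1],[65,-1,189,0,0,0,-0.3],[65,-1,189,0,0,0,-0.4]]
  ]
}}

```text
t: 33.17
tcp_pos: [418.1, -365.9, 62.0]
ee_rot: [[0.316, 0.949, 0.003], [0.949, -0.316, -0.003], [-0.002, 0.003, -1.0]]
contact_force: [-0.3, 0.0, 0.2]
finger_gap: 0.301
grasp_force: 0.0
```

{"name": "arm_command", "arguments": {
  "targets": [
    [[0,0,0,0,0,0,-0.5],[0,0,0,0,0,0,-1],[0,0,0,0,0,0,-1],[0,0,0,0,0,0,-1],[0,0,0,0,0,0,-1],[0,0,0,0,0,0,-1],[0,0,-15,0,0,0,-1],[0,0,-50,0,0,0,-1],[0,0,-90,0,0,0,-1],[0,0,-120,0,0,0,-1],[0,0,-120,0,0,0,-1]]
  ]
}}

```text
t: 34.08
tcp_pos: [419.0, -367.1, 188.0]
ee_rot: [[0.317, 0.949, 0.009], [0.949, -0.317, -0.009], [-0.006, 0.011, -1.0]]
contact_force: [0.9, -0.3, -0.8]
finger_gap: 0.249
grasp_force: 29.7
```

```bash
python3 -c "
from h import *
to((570.3,2.5,180,175))"
```

```text
at [ 419.  -367.1  188. ] yaw 71.5 F [ 0.9 -0.3 -0.8] gap 0.249 grip 29.7 t 34.1
[398.5  26.4   6. ] [   0.2    0.8 -103.5]
```

{"name": "arm_command", "arguments": {
  "targets": [
    [[36,2.5,0,0,0,-7,-1],[72,5,0,0,0,-14,-1],[108,7.5,0,0,0,-21,-1],[144,10,0,0,0,-28,-1],[180,13,0,0,0,-35,-1],[216,15.5,0,0,0,-42,-1],[252,18,0,0,0,-49,-1],[288,20.5,0,0,0,-56,-1],[324,23,0,0,0,-63,-1],[360,25.5,0,0,0,-70,-1],[396,28,0,0,0,-77,-1],[396,28,0,0,0,-84,-1]]
  ]
}}

```text
t: 35.08
tcp_pos: [569.9, 7.2, 178.9]
ee_rot: [[-0.915, 0.403, -0.001], [0.403, 0.915, 0.002], [0.001, 0.002, -1.0]]
contact_force: [0.4, 0.3, -1.4]
finger_gap: 0.249
grasp_force: 29.8
```

{"name": "arm_command", "arguments": {
  "targets": [
    [[0,0,0,0,0,-7,-1],[0,0,0,0,0,-14,-1],[0,0,0,0,0,-19.5,-1],[0,0,0,0,0,-19.5,-1],[0,0,0,0,0,-19.5,-1]]
  ]
}}

```text
t: 35.5
tcp_pos: [568.8, 1.6, 179.3]
ee_rot: [[-0.996, 0.089, -0.001], [0.089, 0.996, -0.0], [0.001, -0.0, -1.0]]
contact_force: [0.6, -0.1, -1.3]
finger_gap: 0.249
grasp_force: 29.8
```

```bash
python3 -c "
from h import *
to((570.3,3,60,175))"
```

```text
at [568.8   1.6 179.3] yaw 174.9 F [ 0.6 -0.1 -1.3] gap 0.249 grip 29.8 t 35.5
[ -1.5   1.5 119.3] [-0.  -0.  -0.1]
```

{"name": "arm_command", "arguments": {
  "targets": [
    [[-1,1,40,0,0,0,-1],[-1,1,80,0,0,0,-1],[-1,1,105,0,0,0,-1],[-1,1,115,0,0,0,-1],[-1,1,118,0,0,0,-1],[-1,1,119,0,0,0,-1],[-1,1,119,0,0,0,-1],[-1,1,119,0,0,0,-1]]
  ]
}}

```text
t: 36.17
tcp_pos: [571.0, 2.4, 62.4]
ee_rot: [[-0.996, 0.087, 0.003], [0.087, 0.996, -0.0], [-0.003, -0.0, -1.0]]
contact_force: [-0.2, 0.4, -1.3]
finger_gap: 0.244
grasp_force: 30.2
```

{"name": "arm_command", "arguments": {
  "targets": [
    [[0,0,0.7,0,0,0,-1],[0,0,1.4,0,0,0,-1],[0,0,1.4,0,0,0,-1],[0,0,1.4,0,0,0,-1]]
  ]
}}

```text
t: 36.5
tcp_pos: [570.1, 2.6, 59.5]
ee_rot: [[-0.996, 0.086, 0.0], [0.086, 0.996, -0.0], [-0.0, -0.0, -1.0]]
contact_force: [0.1, 0.8, -0.9]
finger_gap: 0.248
grasp_force: 30.2
```

{"name": "arm_command", "arguments": {
  "targets": [
    [[0,0,0.7,0,0,0,-1],[0,0,1.4,0,0,0,-1],[0,0,1.4,0,0,0,-1],[0,0,1.4,0,0,0,-1]]
  ]
}}

```text
t: 36.83
tcp_pos: [570.5, 2.5, 59.4]
ee_rot: [[-0.996, 0.086, 0.001], [0.086, 0.996, -0.0], [-0.001, -0.0, -1.0]]
contact_force: [-4.0, 0.5, 7.5]
finger_gap: 0.251
grasp_force: 31.0
```

{"name": "arm_command", "arguments": {
  "targets": [
    [[0,0,-0.7,0,0,0,-1],[0,0,-0.7,0,0,0,-0.5],[0,0,-0.7,0,0,0,-0.2],[0,0,-0.7,0,0,0,-0.1],[0,0,-0.7,0,0,0,-0.1],[0,0,-25,0,0,0,-0.1],[0,0,-65,0,0,0,-0.1],[0,0,-105,0,0,0,-0.1],[-35,0,-125,0,0,0,-0.1],[-70,0,-150,0,0,0,-0.1],[-70,0,-160,0,0,0,-0.1],[-70,0,-160,0,0,0,-0.1]]
  ]
}}

```text
t: 37.83
tcp_pos: [641.6, -3.7, 219.8]
ee_rot: [[-0.996, 0.086, 0.003], [0.086, 0.996, -0.0], [-0.003, -0.0, -1.0]]
contact_force: [-0.4, -0.8, -0.1]
finger_gap: 0.449
grasp_force: 0.0
```

```bash
python3 - <<'E'
from h import *
d=shot('wrist','w15.png')
u,v=proj(d,(570,3,60)).astype(int);y0=max(v-120,0);x0=u-160;print(x0,y0)
cv2.imwrite('pics/w15c.png',cv2.resize(d['frame'][y0:y0+240,x0:x0+320,::-1],(800,600),interpolation=cv2.INTER_CUBIC))
to((400,300,200,175))
E
```

```text
158 2
at [640.2  -3.5 218.1] yaw 175.0 F [-0.5  0.8  0.1] gap 0.452 grip 0.0 t 37.9
[265.5 281.6  17.9] [-0.  0.  0.]
```

View pics/w15c.png

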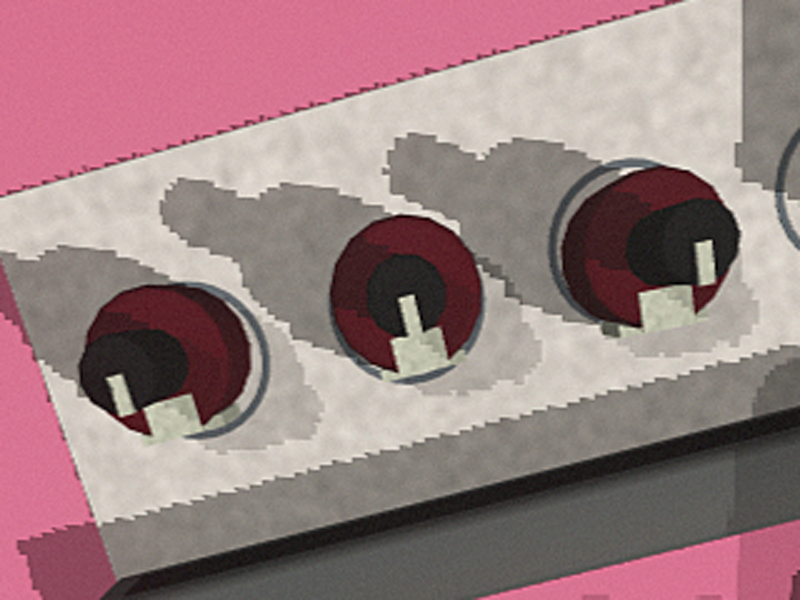

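All three bottles stand in their rings, with ribs at (113,376)-(127,414), (405,296)-(416,340) and (702,242)-(710,284) pointing to the bar. Checking angles.

```bash
python3 - <<'E'
from h import *
d=shot('wrist');f=d['frame'].astype(int)
o=lambda x,y:(158+x/2.5,2+y/2.5)
ang=lambda a,b:np.degrees(np.arctan2(*(b-a)[1::-1])).round(1)
for p,q in [((113,376),(127,414)),((405,296),(416,340)),((702,242),(710,284))]:
    a,b=onz(d,*o(*p),94),onz(d,*o(*q),94);print('rib',a.round(1),ang(a,b))
for p in [((148,404),(192,397)),((392,335),(445,325)),((640,294),(690,286))]:
    a,b=onz(d,*o(*p[0]),49),onz(d,*o(*p[1]),49);print('label inner edge',ang(a,b)-90)
a,b=onz(d,*o(120,578),48),onz(d,*o(800,407),48);print('bar',a,b,ang(a,b)-90)
# rib by PCA
pale=((f.min(2)>110)&(f.max(2)-f.min(2)<60)).astype(np.uint8)
s=shot('side');c=shot('scene')
to((420,250,130,175),(427,280,92,175))
E
```

```text
rib [580.7 -76.1  94. ] 11.1
rib [566.8   4.4  94. ] 9.7
rib [560.1  82.6  94. ] 11.3
label inner edge 3.9000000000000057
label inner edge 5.400000000000006
label inner edge 3.9000000000000057
bar [649.45810014 -99.22504133  48.        ] [611.77887285 127.4675413   48.        ] 9.400000000000006
at [638.6  -3.3 216.5] yaw 175.1 F [-0.3  0.8 -0.2] gap 0.451 grip 0.0 t 38.0
[239.4 233.5  87.1] [-0.  -0.2  0.1]
[234.9 264.  125. ] [-0.  -0.2  0.1]
```

Angles are within a few degrees of the reader's. Now the toggle switch, pushing with shut fingers from its -y side.

{"name": "arm_command", "arguments": {
  "targets": [
    [[27,30,0,0,0,0,-1],[54,59,0,0,0,0,-1],[81,88,0,0,0,0,-1],[108,117,0,0,0,0,-1],[135,146,0,0,0,0,-1],[162,175,0,0,0,0,-1],[189,204,0,0,0,0,-1],[216,233,0,0,0,0,-1],[236,256,20,0,0,0,-1],[236,256,60,0,0,0,-1],[236,256,90,0,0,0,-1],[236,256,90,0,0,0,-1]]
  ]
}}

```text
t: 39.03
tcp_pos: [422.0, 270.2, 120.5]
ee_rot: [[-0.996, 0.085, -0.011], [0.085, 0.996, -0.006], [0.011, -0.007, -1.0]]
contact_force: [-0.2, -1.0, -1.1]
finger_gap: 0.003
grasp_force: 0.0
```

```bash
python3 - <<'E'
from h import *
a=shot('scene');b=shot('side')
f=b['frame'];g=f[370:410,200:250].max(2);n,l,s,c=cv2.connectedComponentsWithStats((g<60).astype(np.uint8))
print([(s[i,4],c[i]+[200,370]) for i in range(1,n) if s[i,4]>20])
print('lip',onz(b,292,374,74).round(),onz(a,383,202,74).round(), 'ball',proj(b,(425,319,92)))
to((426,280,80,175))
E
```

```text
[(np.int32(133), array([222.48120301, 390.06015038]))]
lip [367. 205.  74.] [368. 205.  74.] ball [223.87762467 390.404864  ]
at [425.8 271.3 127.5] yaw 175.0 F [0.5 0.1 0.9] gap -0.002 grip 0.0 t 39.1
[ 0.4  8.7 47.5] [-0.1 -0.1  0. ]
```

{"name": "arm_command", "arguments": {
  "targets": [
    [[0,0,25,0,0,0,-1],[0,0,48,0,0,0,-1],[0,0,48,0,0,0,-1],[0,8,48,0,0,0,-1],[0,16,48,0,0,0,-1],[0,24,48,0,0,0,-1],[0,32,48,0,0,0,-1],[0,40,48,0,0,0,-1],[0,48,48,0,0,0,-1],[0,56,48,0,0,0,-1],[0,62,48,0,0,0,-1],[0,66,48,0,0,0,-1]]
  ]
}}

```text
t: 40.13
tcp_pos: [432.1, 338.6, 79.6]
ee_rot: [[-0.996, 0.086, -0.001], [0.086, 0.996, -0.0], [0.001, -0.0, -1.0]]
contact_force: [-0.6, -1.6, -0.7]
finger_gap: -0.001
grasp_force: 0.7
```

{"name": "arm_command", "arguments": {
  "targets": [
    [[0,2,0,0,0,0,-1],[0,4,0,0,0,0,-1],[0,6,0,0,0,0,-1],[0,6,0,0,0,0,-1]]
  ]
}}

```text
t: 40.47
tcp_pos: [433.0, 343.8, 79.8]
ee_rot: [[-0.996, 0.086, -0.0], [0.086, 0.996, -0.0], [0.0, -0.0, -1.0]]
contact_force: [-0.4, 0.5, -0.2]
finger_gap: 0.001
grasp_force: 0.2
```

```bash
python3 - <<'E'
from h import *
b=shot('side','s3.png');print(proj(b,(425,372,92)))
f=b['frame'];g=f[360:420,160:230].max(2);n,l,s,c=cv2.connectedComponentsWithStats((g<60).astype(np.uint8))
print([(s[i].tolist(),c[i]+[160,360]) for i in range(1,n) if s[i,4]>20])
to((426,280,80,175))
E
```

```text
[200.88320131 410.27056859]
[([13, 0, 57, 57, 1899], array([201.12796209, 380.90258031])), ([54, 47, 11, 13, 76], array([217.96052632, 413.27631579]))]
at [433.1 343.7  80. ] yaw 175.0 F [-0.3 -0.2 -0.3] gap -0.001 grip 0.1 t 40.5
[  1.6 -64.1  -0. ] [0. 0. 0.]
```

{"name": "arm_command", "arguments": {
  "targets": [
    [[0,2,0,0,0,0,-1],[0,3,0,0,0,0,-1],[0,4,0,0,0,0,-1],[0,4,0,0,0,0,-1]]
  ]
}}

```text
t: 40.85
tcp_pos: [433.4, 345.1, 79.8]
ee_rot: [[-0.996, 0.087, -0.001], [0.087, 0.996, -0.006], [0.001, -0.006, -1.0]]
contact_force: [-2.7, -14.2, 4.8]
finger_gap: -0.004
grasp_force: 7.0
```

{"name": "arm_command", "arguments": {
  "targets": [
    [[0,1,0,0,0,0,-1],[0,2,0,0,0,0,-1],[0,2,0,0,0,0,-1]]
  ]
}}

```text
t: 41.1
tcp_pos: [433.5, 345.4, 79.7]
ee_rot: [[-0.996, 0.088, -0.003], [0.088, 0.996, -0.01], [0.002, -0.01, -1.0]]
contact_force: [-3.2, -21.6, 7.6]
finger_gap: -0.001
grasp_force: 11.1
```

{"name": "arm_command", "arguments": {
  "targets": [
    [[0,-4,0,0,0,0,-1],[0,-12,0,0,0,0,-1],[0,-35,0,0,0,0,-1],[0,-65,0,0,0,0,-1],[0,-70,-30,0,0,0,-1],[0,-70,-70,0,0,0,-1],[0,-90,-110,0,0,0,-1],[0,-130,-130,0,0,0,-1],[0,-170,-130,0,0,0,-1],[0,-170,-130,0,0,0,-1],[0,-170,-130,0,0,0,-1]]
  ]
}}

```text
t: 42.02
tcp_pos: [419.2, 178.8, 211.0]
ee_rot: [[-0.996, 0.089, 0.003], [0.089, 0.996, 0.001], [-0.003, 0.001, -1.0]]
contact_force: [0.4, 0.4, 0.7]
finger_gap: 0.0
grasp_force: 0.0
```

```bash
python3 - <<'E'
from h import *
a=shot('scene');b=shot('side')
f=lambda im,x,y,w,h:cv2.resize(im[y:y+h,x:x+w,::-1],(400,300),interpolation=cv2.INTER_CUBIC)
A,B=a['frame'],b['frame']
cv2.imwrite('pics/fin.png',np.vstack([np.hstack([f(A,380,170,140,105),f(B,120,280,160,120)]),np.hstack([f(A,140,200,320,240),f(B,160,160,320,240)])]))
print(proj(b,(425,372,92)),proj(a,(425,372,92)),robot.sense()['t'])
E
```

```text
[200.88320131 410.27056859] [450.43117654 199.43178172] 42.1167
```

View pics/fin.png

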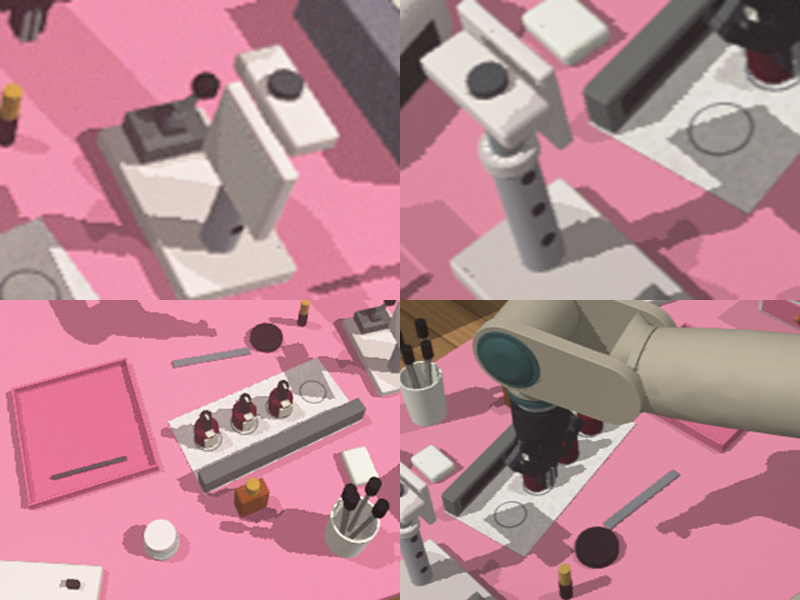

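The ball is at scene (452,200), matching full on. The three bottles stand on their rings, the pusher lies in the tray, the column is down one hole with its button out, and the bystanders are untouched.

```bash
python3 -c "
from h import *
print(sign_off())"
```

```text
the job is handed in; nothing more can be done
None
```

The job is done and handed in: the light is down one hole with its button out, the pusher lies flat in the tray, all three bottles stand on rings with their labels facing the bar within about 5° as measured in the images, the switch is on, and the bystanders show no movement in the final picture.

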